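# Open the grinder's spark-trap pot and park its bayonet cover

### The arm

A 6-joint arm with a two-finger parallel gripper is mounted at the origin on the work surface. World frame = base frame: x ahead of the robot, y to its left, z up, the work surface at z = 0. Lengths are in m, angles in degrees, forces in N, time in s.
With the tool pointing down it reaches from about 0.375 to 0.9 m from the base axis. Payload 3.1 kg.
Tool frame: the origin (TCP) lies between the finger pads; the fingertips stand 11 mm ahead of it and the grasp point (between the pads) lies 8 mm behind it; z points along the fingers, y is the direction in which the jaws open and shut (so a half turn about z gives the same grasp; the last joint's range is limited). The gripper opens to 87 mm and grips with 3 to 60 N. Pads are 19 mm wide; open, the fingers measure 117 mm over their backs; the gripper's body (75 mm by 190 mm) begins 51 mm behind the grasp point.
Start: joints at [61.335, 30.224, 82.088, -0, 67.689, -10.227], TCP at [0.198, 0.593, 0.202] pointing down, gripper open.
Joint ranges: [-176.69, 176.69], [-43.24, 126.21], [12.49, 139.97], [-82, 262], [0, 151.66], [-163.58, 163.58]. Speed limits (degrees/s): [159.86, 159.86, 180, 180, 180, 180].

### API

Orientations are given as a 3x3 rotation matrix whose columns are the frame's x, y, z axes.
In Python, from rig import bot, vision gives the robot as it stands. The module is installed in compiled form; this text tells all that it offers.
- The arm moves only by the tool jog_arm, never from a script. Its argument "rows" is a list of rows, each an object with "dp": the shift along the tool's x, y, z in mm, a list of three; "turn": the turn, a rotation vector about the tool's x, y, z in degrees, a list of three; "grip": the opening, from 0 (shut) to 1 (fully open). A call has 1 to 10 rows; each row is the pose to reach, as a shift and turn from the pose commanded when the call began, along the tool's axes at that moment; what a row does not reach only later rows make up. A row lasts 1/10 s, in which the tool goes at most 50 mm and 8.59 degrees, less where a joint would pass 70% of its speed; a pose out of reach is approached as far as the arm can. A call with a gripper value outside its range is refused whole. The fingers move at their own pace and stop on an object; the grip force is fixed at half the most. Time passes only in rows, so rows that repeat a pose let the fingers close. It gives the time, the measured TCP pose, the force and the opening at its end, in the units of the state.
- bot.read_state(): the state, without advancing time (a new reading comes with each control period).
- vision.capture(name): name is "scene" or "top"; returns (picture, depth): 420x560x3 uint8, red, green, blue; 420x560 float32, m along the optical axis (not along the pixel's ray), 0 where there is no reading.
- vision.camera_info(name): a dict with "vertical_fov" (degrees; the focal length in pixels is half the picture's height over the tangent of half this angle, whatever the lens; pixels are square), "cx", "cy" (the principal point, pixels), "k1" (the pictures are not rectified: a ray, as slopes to the right and down, at radius r is drawn at 1 + k1 r^2 times it, then the intrinsics apply), "position" and "rotation" of the camera in the world. Camera axes: x right, y down, z forward; pixel columns grow to the right and rows downward; lengths in m; the calibration is good to about 2 mm. A picture is of the moment at which its call begins. camera_info takes no time and is no camera call.
- bot.hand_in(): hands the job in, once; it reports no verdict.
The state is a dict: "time_s": time; "joint_positions": joint angles; "qvel": joint speeds; "tau": joint torques, N m; "position": TCP position; "tcp_rot": TCP orientation; "force": force on the tool from outside, world axes, zero at the start; "moment": the same for the moment, N m; "opening": opening from 0.0 (shut) to 1.0 (fully open).
Only numpy, scipy, OpenCV 4.12 (cv2) and the standard library are available. Lean on these libraries where they do the work, as an engineer would, in place of code of your own. Each camera call takes 0.05 s, during which the arm holds its last target.

### The job

Open the green spark-trap pot for emptying: turn its red bayonet cover anticlockwise by the fin until you feel the stops, without forcing it, and lift it off. Set it down on the rubber mat, fin up, and let go; then take a fresh hold and park it leaning fully home in the steel stand, plug to the back plate, rim in the yellow bars and fin facing out. Leave everything else where it is.

Things in the scene. Friction and masses are not known exactly. Their poses are not given: they have to be found in the camera images.
- cover: Red bayonet cover, locked on the pot at the start. Disc 92 mm across, 10 mm thick; origin at the centre of its underside, which sits on the pot rim; z up through the handle, a black fin 46 mm long (along x), 10 mm thick (y), 40 mm tall above the disc. Underneath is a plug 50 mm across, 21 mm long: on a flat surface it stands on the plug, origin 21 mm up. About 0.28 kg.
- cover_grip (a point): Point inside the fin on the cover's axis, 38 mm above the cover's origin (12 mm below the fin's top edge).
- cover_lug (a point): Outer end of the lug under the white dot: two lugs stick out of the plug along the cover's +x and -x, 36 mm from the axis, 10 mm wide, 14 to 21 mm below the cover's origin. Locked, they are caught under lips of a collar inside the pot that cannot be seen; the cover then rises only 3 mm.
- pot: Green spark-trap pot fixed to the bench: round, 92 mm across (foot 112 mm), 85 mm tall; origin at the centre of its foot, z up. A blue pipe stub with a flange points along its +x, to 90 mm from the axis, top 69 mm above the bench. More than 120 N between cover and pot is forcing it.
- pot_rim (a point): Centre of the pot's rim, 85 mm above its foot, where the cover's origin sits. The cover turns almost freely anticlockwise (seen from above) until its lugs meet hidden stops, 70 to 112 degrees from the start, different each time, felt as a firm resistance. Only at the stop, or within 10 degrees before it, does it lift straight out (25 mm to be clear).
- mat: Black rubber mat 130 x 130 mm, 4 mm thick, fixed; origin at the centre of its underside, sides along x and y.
- stand: Fixed steel stand facing its own -x; origin at the centre of its foot, z up, y along the ledge. Back plate 110 mm wide, 100 mm tall, leaning back 20 degrees; ledge square to it with two yellow bars 52 mm apart and a front lip 9 mm high. Home: plug end flat on the plate, disc rim on both bars, cover's z along the stand's -x raised 20 degrees above level.
- stand_seat (a point): Where the cover's origin lies when it is home in the stand (x 9 mm, z 65 mm in the stand's frame).
- stand_grip (a point): Where the point cover_grip lies when the cover is home in the stand (x -27 mm, z 78 mm in the stand's frame).
- jar: Bystander, to be left alone: small amber glass jar with steel cap, 44 mm wide, 60 mm tall; origin at the middle of its underside.
- wheel: Bystander, to be left alone: grey grinding wheel lying flat, 80 mm wide, 16 mm thick; origin at the middle of its underside.
- gauge: Bystander, to be left alone: dark steel block 30 mm with a brass button on top, 44 mm tall in all; origin at the middle of its underside.
- blank: Bystander, to be left alone: steel blank 50 x 24 x 12 mm with a round boss; origin at the middle of its underside.
- partstray: Bystander, to be left alone: aluminium two-bay parts tray 75 x 180 x 35 mm; origin at the middle of its underside.
- wrench: Bystander, to be left alone: steel wrench, 170 mm long; origin near its middle, on the bench.
- brush: Bystander, to be left alone: bench brush, 180 mm long; origin near its middle, on the bench.
There are look-alikes about, which are no part of the job. Several things look just like the mat: the one meant starts farthest to the robot's left.

How it is judged (in metres and radians):
On the way, in this order (a step that is already met when the one before it is completed fails the run):
1. the cover has been turned loose and lifted clear above the pot (z of cover in the frame of pot above 0.11 m), for 0.1 s.
2. the cover stands on the rubber mat, fin up, let go and still (horizontal distance between cover and mat below 0.06 m and height (world z) of cover below 0.032 m and angle between cover's own z axis and vertical below 0.1 rad and linear speed of cover below 0.02 m/s and contact force between the fingers and cover below 0.3 N), for 0.2 s.
At the end, for the whole second after the job is handed in: The cover leans home in the stand, fin outward: its origin within 10 mm of stand_seat, cover_grip within 12 mm of stand_grip, its axis 62 to 78 degrees from vertical, at rest and let go (distance between cover and stand_seat below 0.01 m and distance between cover_grip and stand_grip below 0.012 m and angle between cover's own z axis and vertical between 1.08 and 1.36 rad and linear speed of cover below 0.02 m/s and contact force between the fingers and cover below 0.3 N); the robot touches nothing.
It fails at once if the cover was forced against the pot (more than 120 N between them) (contact force between cover and pot above 120 N).
It fails at once if a bystander was disturbed (moved more than 25 mm) (distance of any of jar, wheel, gauge, blank, partstray, wrench, brush from where it was at the start of the episode above 0.025 m).
It also fails if it takes over 67 s, if anything falls off the work surface, if the arm or the gripper's body presses on something with over 40 N, if the wrist force passes 120 N, or if a joint passes its speed limit or range.

## Working session

There is one attempt and no reset: what is moved stays moved. The work goes in short steps, Python scripts to look and compute and a tool call to move; the robot and the scene stay as the last step left them, time stands still between calls to the robot, and variables do not carry over. Pictures are saved under pics/ and viewed, and the job is handed in when it is done.

Besides the shell and the picture viewer there is one more tool, called after ">>>" by a JSON object that holds its "name" and its "arguments". jog_arm: Moves the arm, as the interface text tells. Its arguments: {"type":"object","properties":{"rows":{"type":"array"}},"required":["rows"]}

```bash
mkdir -p pics; ls
python3 - <<'E'
from rig import bot, vision
import cv2, numpy as np
print(bot.read_state())
for n in ("scene","top"):
    i=vision.camera_info(n); print(n,i)
    p,d=vision.capture(n)
    np.savez(f"pics/{n}0.npz",p=p,d=d)
    cv2.imwrite(f"pics/{n}0.png",cv2.resize(p[:,:,::-1],None,fx=1.42,fy=1.42,interpolation=cv2.INTER_CUBIC))
E
```

```text
pics
{'time_s': 0.0, 'joint_positions': array([ 6.13352709e+01,  3.02753015e+01,  8.21571058e+01, -1.18886799e-03,
        6.76895640e+01, -1.02271411e+01]), 'qvel': array([ 0.0484359 ,  0.08779827,  0.07168944,  0.0416342 ,  0.09573799,
       -0.06272507]), 'tau': array([ 3.59938786e-04, -4.40048790e+01, -1.76591098e+01,  6.32429682e-02,
        5.83413674e-02, -1.78048581e-04]), 'position': array([0.19726466, 0.592228  , 0.20120699]), 'tcp_rot': array([[-9.48671048e-01,  3.16262918e-01, -1.00430551e-03],
       [ 3.16264309e-01,  9.48669259e-01, -1.87710421e-03],
       [ 3.59095310e-04, -2.09838041e-03, -9.99997734e-01]]), 'force': array([-0.12863185,  0.10698603,  2.02593793]), 'moment': array([ 0.00094283, -0.00700344, -0.00197985]), 'opening': 0.9976413768957654}
scene {'vertical_fov': 42.08646640568092, 'cx': 283.47653381831725, 'cy': 206.07171722127032, 'k1': -0.1962018873227365, 'position': array([ 1.20598008, -0.21773221,  0.92758346]), 'rotation': array([[ 0.27671288,  0.73359796, -0.62069639],
       [ 0.96087723, -0.20313626,  0.1882833 ],
       [ 0.0120383 , -0.64851345, -0.761108  ]])}
top {'vertical_fov': 47.04649274441902, 'cx': 283.19620443771424, 'cy': 216.01727383945612, 'k1': -0.09749622609071974, 'position': array([ 0.36595406, -0.03048891,  1.11027835]), 'rotation': array([[ 0.00859755, -0.98479971,  0.17348087],
       [-0.99995822, -0.00792865,  0.00454844],
       [-0.00310383, -0.17351273, -0.98482674]])}
```

View pics/scene0.png

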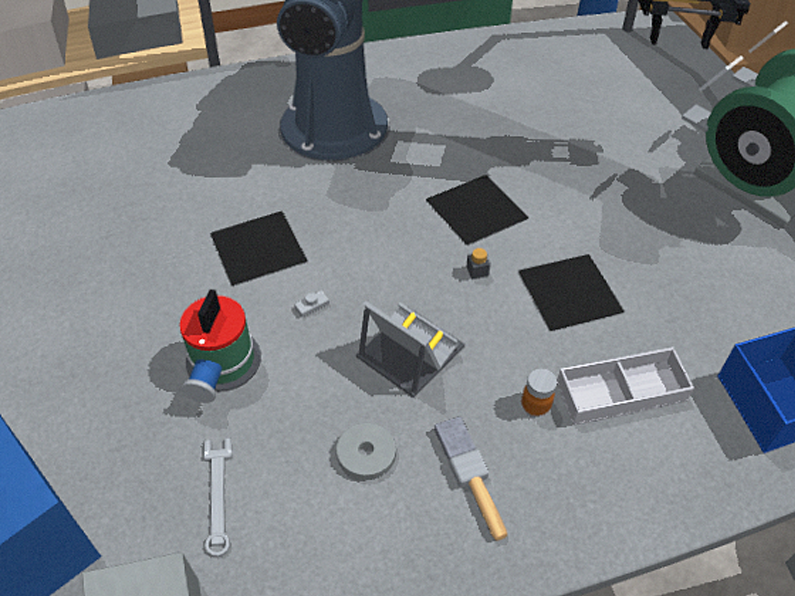

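View pics/top0.png

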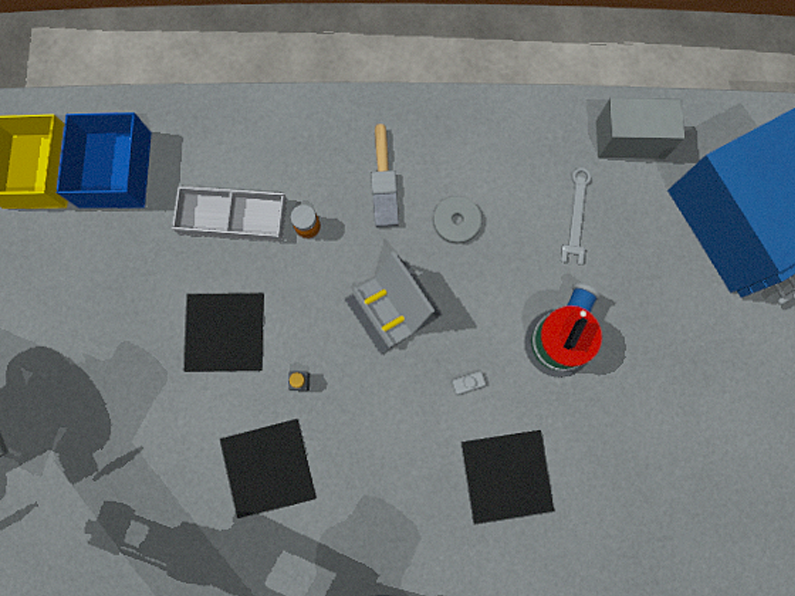

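The scene picture shows the red cover on the green pot at (212,322), with the white dot at (201,342) over the pipe. The stand is at (410,345), facing away from this camera. In the top picture the pot is at (568,335) and the stand at (393,300).

Mat candidates in the top picture are (224,331), (267,468) and (507,477). Image left is world +y, so the first looks like the one meant. I'll measure all three.

```bash
cat > h.py <<'E'
from rig import bot, vision
import cv2, numpy as np
def cam(n):
    i=vision.camera_info(n); f=210/np.tan(np.radians(i['vertical_fov']/2))
    return i,f
def rays(n,uv):
    i,f=cam(n); uv=np.atleast_2d(np.asarray(uv,float))
    d=(uv-[i['cx'],i['cy']])/f; s=d.copy()
    for _ in range(30): s=d/(1+i['k1']*(s**2).sum(1,keepdims=True))
    return i['position'], np.c_[s,np.ones(len(s))]@i['rotation'].T
def onz(n,uv,z):
    o,d=rays(n,uv); z=np.asarray(z); return o+d*((z-o[2])/d[:,2])[:,None]
def bydepth(n,uv,dep):
    o,d=rays(n,uv); return o+d*np.asarray(dep)[:,None]
def proj(n,X):
    i,f=cam(n); c=(np.atleast_2d(X)-i['position'])@i['rotation']; s=c[:,:2]/c[:,2:]
    return s*(1+i['k1']*(s**2).sum(1,keepdims=True))*f+[i['cx'],i['cy']]
def tri(u1,u2):
    o1,d1=rays('scene',u1);o2,d2=rays('top',u2);d1=d1[0];d2=d2[0]
    a,b=np.linalg.lstsq(np.c_[d1,-d2],o2-o1,rcond=None)[0]
    p,q=o1+a*d1,o2+b*d2; return (p+q)/2,np.linalg.norm(p-q)
def blobs(m,amin=20):
    n,l,s,c=cv2.connectedComponentsWithStats(m.astype(np.uint8))
    return [(l==k,s[k],c[k]) for k in range(1,n) if s[k][4]>=amin]
def hsv(p): return cv2.cvtColor(p,cv2.COLOR_RGB2HSV)
def load(n,t='0'):
    z=np.load(f'pics/{n}{t}.npz'); return z['p'],z['d']
def pts(n,m,d):
    v,u=np.nonzero(m&(d>0)); return bydepth(n,np.c_[u,v],d[v,u]),np.c_[u,v]
E
cat > m1.py <<'E'
from h import *
for n in('top','scene'):
    p,d=load(n);H=hsv(p)
    red=((H[...,0]<8)|(H[...,0]>172))&(H[...,1]>180)&(H[...,2]>120)
    for m,s,c in blobs(red,100): 
        P,_=pts(n,m,d); top=P[np.abs(P[:,2]-np.median(P[:,2]))<.006]
        cc,w=cv2.findContours(m.astype(np.uint8),0,1)
        e=cv2.minEnclosingCircle(max(cc,key=len)); print(n,'red',s,c,'medz',np.median(P[:,2]),e,'ctr@.095',onz(n,[e[0]],.095))
        q=onz(n,np.argwhere(m)[:,::-1],.095); ee=cv2.minEnclosingCircle(q[:,:2].astype(np.float32)); print('  world circ',ee)
    dark=(p.max(2)<55)
    for m,s,c in blobs(dark,60):
        P,_=pts(n,m,d)
        if len(P)<10: continue
        z=np.median(P[:,2])
        print(n,'dark',s,c.round(1),'z',z.round(4))
        if s[4]>1500 and abs(z)<.02:
            cc,w=cv2.findContours(m.astype(np.uint8),0,1); c0=max(cc,key=len)[:,0,:]
            q=onz(n,c0,.004)[:,:2].astype(np.float32); print('   rect',cv2.minAreaRect(q))
    yel=(abs(H[...,0].astype(int)-28)<6)&(H[...,1]>150)&(H[...,2]>120)
    for m,s,c in blobs(yel,15):
        P,_=pts(n,m,d); print(n,'yel',s,c.round(1),P.mean(0).round(4) if len(P) else '')
    if 1:
        blu=(abs(H[...,0].astype(int)-108)<12)&(H[...,1]>120)
        for m,s,c in blobs(blu,60): P,_=pts(n,m,d); print(n,'blue',s,c.round(1),P.mean(0).round(3),P[:,2].max().round(3))
E
python3 m1.py
python3 - <<'E'
from h import *
for n,(x,y,w,h) in {'top':(225,170,220,110),'scene':(110,190,260,100)}.items():
    p,_=load(n); cv2.imwrite(f'pics/{n}_crop.png',cv2.resize(p[y:y+h,x:x+w,::-1],None,fx=3,fy=3,interpolation=cv2.INTER_NEAREST))
p,_=load('top');cv2.imwrite('pics/mat_crop.png',cv2.resize(p[190:380,110:410,::-1],None,fx=2.6,fy=2.6,interpolation=cv2.INTER_NEAREST))
E
```

```text
top red [ 381  216   43   42 1192] [401.31124161 236.82466443] medz 0.09524172978722656 ((402.2156982421875, 236.03921508789062), 21.43235969543457) ctr@.095 [[ 0.50348289 -0.28001633  0.095     ]]
  world circ ((0.5033082962036133, -0.27945438027381897), 0.045785557478666306)
top dark [ 130  206   56   56 2944] [157.5 233.7] z 0.004
   rect ((0.5173532962799072, 0.2675522267818451), (0.12892217934131622, 0.12809816002845764), 0.9969969391822815)
top dark [397 224  16  22 150] [404.7 234.7] z 0.134
top dark [ 155  295   68   70 3251] [188.3 329.7] z 0.0036
   rect ((0.2989826798439026, 0.18691673874855042), (0.1291022151708603, 0.12879465520381927), 14.752201080322266)
top dark [ 325  303   65   66 3266] [357.  335.4] z 0.0039
   rect ((0.2901499271392822, -0.1939416229724884), (0.1285652071237564, 0.12825408577919006), 8.906785011291504)
top yel [   0   81   38   56 1256] [ 19.8 113.3] [0.8129 0.6324 0.0174]
top yel [ 19 142  24   5  52] [ 31.2 145.1] [0.7312 0.5944 0.0123]
top yel [257 204  15  10  64] [264.1 208.7] [0.5734 0.0182 0.0271]
top yel [269 223  16  10  63] [276.3 227.5]
[... 1331 characters left out ...]
0904355049133), (0.12867854535579681, 0.12826292216777802), 1.2270389795303345)
scene dark [329 181  15  15  77] [334.3 189.7] z 0.0153
scene dark [140 204  15  30 272] [146.7 218.7] z 0.1257
scene dark [253 220   7  31  60] [256.3 233.8] z 0.0554
scene yel [284 221   9  10  44] [287.8 225.2] [ 0.5275 -0.0016  0.0306]
scene yel [302 233  10  13  57] [306.5 238.9] [0.5721 0.0254 0.03  ]
scene blue [407   0  28  11 255] [420.    4.4] [-0.708  0.973 -0.241] -0.203
scene blue [ 505  231   55   88 3323] [538.1 272.1] [0.788 0.459 0.035] 0.084
scene blue [133 253  23  21 296] [145.1 261.6] [ 0.562 -0.301  0.059] 0.069
scene blue [   0  292   71  128 5024] [ 24.3 371.5] [ 0.772 -0.525  0.113] 0.165
```

Run:
```python
from h import *
p,_=load('top');a=cv2.resize(p[190:270,370:450,::-1],None,fx=7,fy=7,interpolation=cv2.INTER_NEAREST)
cv2.imwrite('pics/potcrop.png',a)
```

```text
(no output)
```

View pics/top_crop.png

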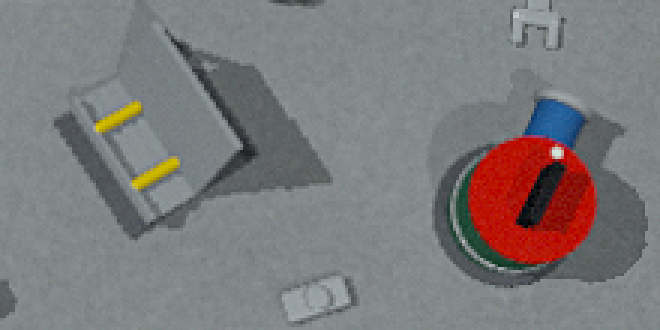

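View pics/mat_crop.png

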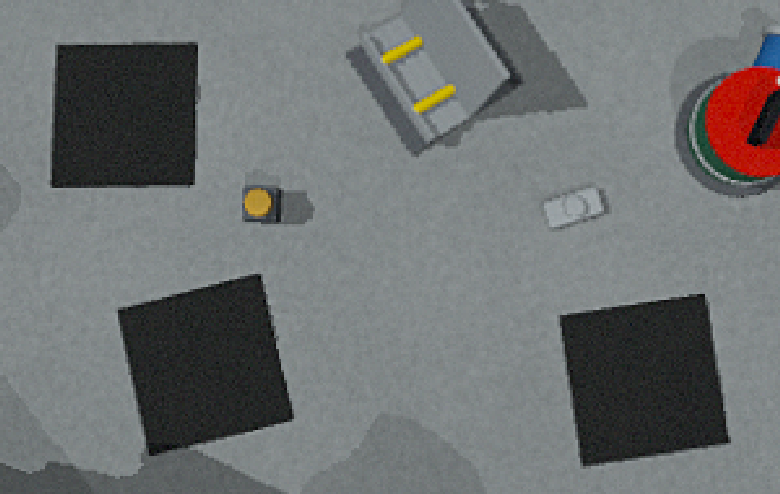

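View pics/scene_crop.png

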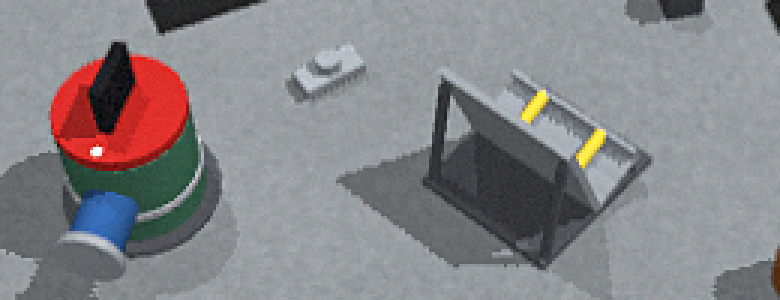

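The crop confirms three equal mats (129 mm square, top at z 4 mm) at y = 0.268, 0.187 and -0.194. The one meant is at (0.518, 0.268), top-picture (224,331). Next I'll measure the fin, dot and stand more precisely.

```bash
cat > m2.py <<'E'
from h import *
def circ(q):
    A=np.c_[2*q,np.ones(len(q))]; s=np.linalg.lstsq(A,(q**2).sum(1),rcond=None)[0]; return s[:2],np.sqrt(s[2]+s[:2]@s[:2])
for n in('top','scene'):
    p,d=load(n);H=hsv(p)
    red=((H[...,0]<8)|(H[...,0]>172))&(H[...,1]>150)&(H[...,2]>60)
    m=[b for b in blobs(red,100) ][0][0]
    X,uv=pts(n,m,d); k=abs(X[:,2]-.095)<.0025; mm=np.zeros(m.shape,np.uint8); mm[uv[k,1],uv[k,0]]=1
    cc,_=cv2.findContours(cv2.morphologyEx(mm,cv2.MORPH_CLOSE,np.ones((3,3))),0,1);hull=cv2.convexHull(max(cc,key=len))[:,0]
    q=onz(n,hull,.095)[:,:2]; c,r=circ(q); 
    for _ in range(3):
        res=np.linalg.norm(q-c,axis=1)-r; q=q[abs(res)<.003]; c,r=circ(q)
    print(n,'disc',c,r,len(q))
    # fin
    V,U=np.mgrid[0:420,0:560]; 
    dk=(p.max(2)<70)&(d>0); X,uv=pts(n,dk,d)
    k=(np.linalg.norm(X[:,:2]-c,axis=1)<.04)&(X[:,2]>.1)
    Xf=X[k]; print('fin zmax',Xf[:,2].max(),'n',k.sum()); t=Xf[Xf[:,2]>.131]
    q=onz(n,uv[k][Xf[:,2]>.131],.135)[:,:2]
    r=cv2.minAreaRect(q.astype(np.float32)); v=np.linalg.svd(q-q.mean(0))[2][0]; print('fin top rect',r,'mean',q.mean(0),'dir',np.degrees(np.arctan2(v[1],v[0])),len(q))
    w=(p.min(2)>190); 
    for b,s,cc in blobs(w,3):
        P=onz(n,[cc],.095)[0]; 
        if np.linalg.norm(P[:2]-c)<.045: print('dot',cc,P,'ang',np.degrees(np.arctan2(*(P[:2]-c)[::-1])),np.linalg.norm(P[:2]-c),s[4])
# stand: plate plane etc from depth
    X,uv=pts(n,(d>0),d)
    k=(abs(X[:,0]-.55)<.13)&(abs(X[:,1]-0)<.12)&(X[:,2]>.012); S=X[k]; U=uv[k]
    np.savez(f'pics/stand_{n}.npz',S=S,U=U); print('stand',len(S),S.min(0),S.max(0))
E
python3 m2.py
```

```text
top disc [ 0.50356978 -0.27973386] 0.04531711756503503 28
fin zmax 0.13865223937465043 n 156
fin top rect ((0.5034517049789429, -0.2792856693267822), (0.01003633439540863, 0.04425418749451637), 61.964473724365234) mean [ 0.5029489  -0.27902484] dir 152.7487079097775 102
dot [410.         220.28571429] [ 0.5376875  -0.29805373  0.095     ] ang -28.234040728617504 0.038725133572645246 7
stand 2066 [ 0.42204601 -0.11905028  0.01203197] [0.67997635 0.05554534 0.10971596]
scene disc [ 0.50627981 -0.27987349] 0.04529492353853747 26
fin zmax 0.13926759915830167 n 270
fin top rect ((0.5067756175994873, -0.2784003019332886), (0.012368999421596527, 0.046285953372716904), 61.2310791015625) mean [ 0.50599015 -0.27903903] dir -29.0059894048311 107
dot [141.8 240. ] [ 0.53664428 -0.29794433  0.095     ] ang -30.758187874751403 0.03533491664945903 10
stand 1646 [ 0.42644901 -0.11994356  0.01203884] [0.67992947 0.05867218 0.108111  ]
```

```bash
cat > m3.py <<'E'
from h import *
rng=np.random.default_rng(0)
for n in('top','scene'):
    z=np.load(f'pics/stand_{n}.npz'); S=z['S']
    k=(abs(S[:,0]-.56)<.09)&(abs(S[:,1]+.01)<.09); S=S[k]
    best=None
    for _ in range(3000):
        a,b,c=S[rng.choice(len(S),3,False)]; nn=np.cross(b-a,c-a); L=np.linalg.norm(nn)
        if L<1e-5: continue
        nn/=L; inl=abs((S-a)@nn)<.0025
        if best is None or inl.sum()>best.sum(): best=inl
    rem=S
    P=S[best]; c=P.mean(0); nn=np.linalg.svd(P-c)[2][2]; nn*=np.sign(nn[2])
    yaw=np.degrees(np.arctan2(-nn[1],-nn[0]))
    print(n,len(S),best.sum(),'normal',nn,'elev',np.degrees(np.arcsin(nn[2])),'stand x yaw',yaw,'c',c, 'z',P[:,2].min(),P[:,2].max())
    ex=np.array([-nn[0],-nn[1],0]);ex/=np.linalg.norm(ex); ey=np.cross([0,0,1],ex)
    print(' along y range',np.percentile(P@ey,[0,1,50,99,100]), 'plane: stand-x offset at z=0',(c-0)@ex-c[2]*np.tan(np.radians(20)))
    Q=S[~best]; loc=np.c_[Q@ex,Q@ey,Q[:,2]]
    print(' other pts ranges',loc.min(0),loc.max(0))
    p,d=load(n);H=hsv(p)
    yel=(abs(H[...,0].astype(int)-28)<6)&(H[...,1]>150)&(H[...,2]>120)
    for m,s,cc in blobs(yel,15):
        X,uv=pts(n,m,d)
        if abs(X[0,0]-.55)<.06: q=X; print('  bar',q.mean(0),'loc',q.mean(0)@ex,q.mean(0)@ey, 'xr',(q@ex).min(),(q@ex).max())
E
python3 m3.py
```

```text
top 1981 1046 normal [-0.52337601  0.77688353  0.3500422 ] elev 20.489896019911235 stand x yaw -56.03237959099125 c [ 0.57038967 -0.02613141  0.06263797] z 0.012067915265718376 0.1097159552875544
 along y range [0.40371482 0.4048344  0.45829846 0.5129035  0.51460818] plane: stand-x offset at z=0 0.31756438625035505
 other pts ranges [0.27798407 0.40396521 0.01203197] [0.37729629 0.51494976 0.10750548]
  bar [0.57342467 0.01819274 0.02707487] loc 0.30529808262947034 0.4857364562404926 xr 0.28568250098662185 0.3248936177498116
  bar [ 0.53002233 -0.01007353  0.0278197 ] loc 0.30449086798546693 0.4339475259660231 xr 0.28581281102526773 0.32400921649111064
scene 1579 547 normal [-0.53568771  0.77658681  0.33158952] elev 19.365281118770213 stand x yaw -55.40218153659339 c [ 0.57920939 -0.030211    0.06944836] z 0.012199070587044725 0.10811100255362627
 along y range [0.40088495 0.40455746 0.45923974 0.5131949  0.51361451] plane: stand-x offset at z=0 0.32847356629216823
 other pts ranges [0.28212298 0.40150394 0.01203884] [0.38772138 0.51508972 0.10747497]
  bar [ 0.52745728 -0.00161141  0.03062324] loc 0.3008232302474138 0.43326570102332107 xr 0.2907784586408461 0.3112730273287424
  bar [0.57205572 0.02543582 0.03004289] loc 0.3038826352176378 0.48533501301307647 xr 0.2891611946701689 0.3165116016072742
```

```bash
cat > go.py <<'E'
import sys
from h import *
from scipy.spatial.transform import Rotation as Ro
def Rdown(yaw):
    a=np.radians(yaw); x=np.array([np.cos(a),np.sin(a),0]); z=np.array([0,0,-1.]); return np.c_[x,np.cross(z,x),z]
def rel(p,R=None,s=None):
    s=s or bot.read_state(); M=s['tcp_rot']; 
    dp=M.T@(np.array(p)-s['position'])*1000
    t=Ro.from_matrix(M.T@R).as_rotvec(degrees=True) if R is not None else np.zeros(3)
    print('dp',dp.round(1),'turn',t.round(2)); return dp,t
E
python3 - <<'E'
from go import *
rel([.46,.14,.23],Rdown(161.6-80))
E
```

```text
dp [-392.3 -346.1  -28.2] turn [-1.000e-01  6.000e-02  7.996e+01]
```

>>> {"name": "jog_arm", "arguments": {"rows": [{"dp": [-392,-346,-28],"turn": [0,0,80],"grip": 1},{"dp": [-392,-346,-28],"turn": [0,0,80],"grip": 1},{"dp": [-392,-346,-28],"turn": [0,0,80],"grip": 1},{"dp": [-392,-346,-28],"turn": [0,0,80],"grip": 1},{"dp": [-392,-346,-28],"turn": [0,0,80],"grip": 1},{"dp": [-392,-346,-28],"turn": [0,0,80],"grip": 1},{"dp": [-392,-346,-28],"turn": [0,0,80],"grip": 1},{"dp": [-392,-346,-28],"turn": [0,0,80],"grip": 1},{"dp": [-392,-346,-28],"turn": [0,0,80],"grip": 1},{"dp": [-392,-346,-28],"turn": [0,0,80],"grip": 1}]}}

```text
time_s: 1.1
position: [0.4487, 0.1592, 0.2288]
tcp_rot: [[0.151, 0.989, -0.0], [0.989, -0.151, 0.0], [0.0, -0.0, -1.0]]
force: [0.9, 0.9, 0.3]
opening: 1.001
```

Run:
```python
from go import *
s=bot.read_state(); print(s['joint_positions'].round(2),s['position'],s['tcp_rot'].round(3).tolist())
rel([.505,-.28,.23],Rdown(61.8))
```

```text
[6.0400e+00 1.6690e+01 1.0093e+02 1.0000e-02 6.2400e+01 1.4690e+01] [0.44868417 0.15916957 0.22884986] [[0.151, 0.989, -0.0], [0.989, -0.151, 0.0], [0.0, -0.0, -1.0]]
dp [-425.7  121.8   -1.2] turn [-0.02 -0.   19.54]
```

>>> {"name": "jog_arm", "arguments": {"rows": [{"dp": [-426,122,9],"turn": [0,0,109.5],"grip": 1},{"dp": [-426,122,9],"turn": [0,0,109.5],"grip": 1},{"dp": [-426,122,9],"turn": [0,0,109.5],"grip": 1},{"dp": [-426,122,9],"turn": [0,0,109.5],"grip": 1},{"dp": [-426,122,9],"turn": [0,0,109.5],"grip": 1},{"dp": [-426,122,9],"turn": [0,0,109.5],"grip": 1},{"dp": [-426,122,9],"turn": [0,0,109.5],"grip": 1},{"dp": [-426,122,9],"turn": [0,0,109.5],"grip": 1},{"dp": [-426,122,9],"turn": [0,0,109.5],"grip": 1},{"dp": [-426,122,9],"turn": [0,0,109.5],"grip": 1}]}}

```text
time_s: 2.1
position: [0.5073, -0.2848, 0.2194]
tcp_rot: [[0.996, -0.088, 0.002], [-0.088, -0.996, -0.004], [0.002, 0.003, -1.0]]
force: [-0.1, 0.4, -0.3]
opening: 1.003
```

Run:
```python
from go import *
s=bot.read_state(); print(s['joint_positions'].round(2),s['position'],s['tcp_rot'].round(3).tolist())
rel([.505,-.2797,.22],Rdown(-28.3))
```

```text
[-40.26  25.66  87.5   -0.1   66.62  54.83] [ 0.50725067 -0.28477776  0.21936672] [[0.996, -0.088, 0.002], [-0.088, -0.996, -0.004], [0.002, 0.003, -1.0]]
dp [-2.7 -4.9 -0.7] turn [ 0.17 -0.16 23.25]
```

>>> {"name": "jog_arm", "arguments": {"rows": [{"dp": [0,0,0],"turn": [0,0,8],"grip": 1},{"dp": [0,0,0],"turn": [0,0,16],"grip": 1},{"dp": [0,0,0],"turn": [0,0,23],"grip": 1},{"dp": [0,0,0],"turn": [0,0,23],"grip": 1}]}}

```text
time_s: 2.5
position: [0.5061, -0.2781, 0.2194]
tcp_rot: [[0.888, -0.46, -0.001], [-0.46, -0.888, 0.001], [-0.001, -0.0, -1.0]]
force: [0.1, 0.6, -0.3]
opening: 1.0
```

Run:
```python
from go import *
s=bot.read_state(); print(s['joint_positions'].round(2),s['position'],s['tcp_rot'].round(3).tolist())
rel([.505,-.2797,.22],Rdown(-28.3))
for n in ('top','scene'):
    p,d=vision.capture(n); np.savez(f'pics/{n}1.npz',p=p,d=d)
    c=proj(n,[[.505,-.28,.13]])[0].astype(int); x,y=max(c[0]-70,0),max(c[1]-60,0)
    cv2.imwrite(f'pics/{n}1c.png',cv2.resize(p[y:y+110,x:x+140,::-1],None,fx=5,fy=5,interpolation=cv2.INTER_NEAREST))
```

```text
[-39.87  25.44  87.9   -0.    66.73  77.51] [ 0.50607206 -0.27805545  0.21938222] [[0.888, -0.46, -0.001], [-0.46, -0.888, 0.001], [-0.001, -0.0, -1.0]]
dp [-0.2  2.  -0.6] turn [-0.01  0.07  0.92]
```

View pics/scene1c.png

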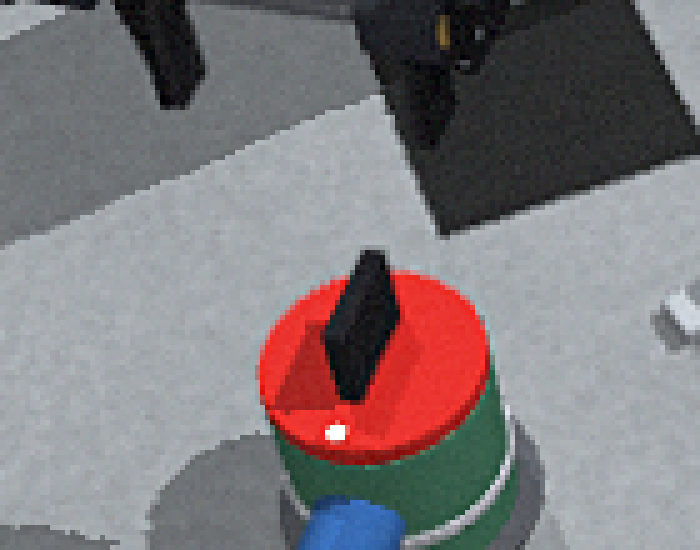

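View pics/top1c.png

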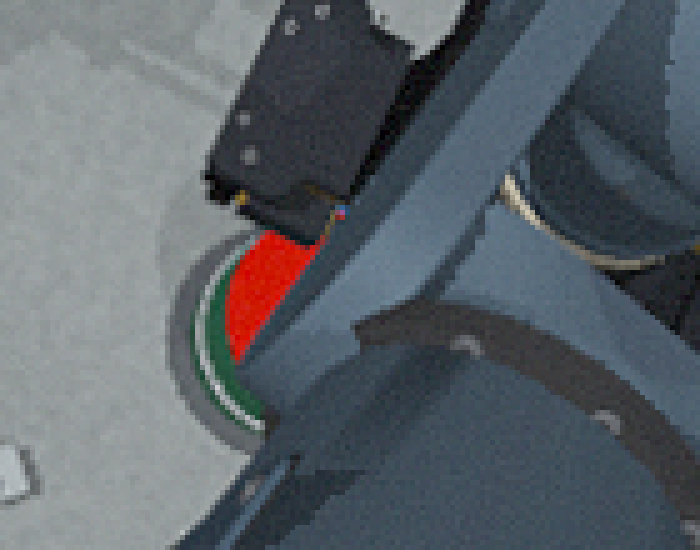

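Run:
```python
from go import *
s=bot.read_state(); M=s['tcp_rot'];T=s['position']
c=proj('scene',[[.505,-.28,.13]])[0].astype(int); x,y=max(c[0]-70,0),max(c[1]-60,0)
for yy in (-.0585,-.0435,.0435,.0585): print(yy,((proj('scene',T+M@[0,yy,.011])[0]-[x,y])*5).round(0))
```

```text
-0.0585 [473. 188.]
-0.0435 [433. 182.]
0.0435 [211. 146.]
0.0585 [174. 140.]
```

Run:
```python
from go import *
s=bot.read_state(); M=s['tcp_rot'];T=s['position']
p,d=load('scene','1')
X,uv=pts('scene',d>0,d); k=(X[:,2]>.17)&(X[:,2]<.26)&(np.linalg.norm(X[:,:2]-T[:2],axis=1)<.09)
L=(X[k]-T)@M*1000; u=uv[k]
for lo,hi in((-80,0),(0,80)):
    q=(L[:,1]>lo)&(L[:,1]<hi); Q=L[q]; i=np.argsort(-Q[:,2])[:12]; print(Q[i].round(0).tolist(),u[q][i].tolist())
c=proj('scene',[[.505,-.28,.13]])[0].astype(int);print(c)
```

```text
[[11.0, -46.0, -20.0], [11.0, -48.0, -21.0], [14.0, -53.0, -22.0], [10.0, -44.0, -22.0], [4.0, -53.0, -22.0], [-6.0, -53.0, -23.0], [12.0, -52.0, -23.0], [9.0, -53.0, -23.0], [2.0, -52.0, -23.0], [11.0, -46.0, -23.0], [-7.0, -53.0, -24.0], [13.0, -51.0, -24.0]] [[158, 183], [159, 183], [161, 184], [157, 182], [163, 180], [165, 176], [161, 183], [162, 182], [163, 179], [158, 182], [165, 175], [160, 183]]
[[-10.0, 45.0, -19.0], [10.0, 44.0, -21.0], [10.0, 42.0, -22.0], [9.0, 46.0, -22.0], [6.0, 42.0, -22.0], [12.0, 45.0, -23.0], [13.0, 48.0, -23.0], [10.0, 47.0, -23.0], [4.0, 42.0, -23.0], [2.0, 41.0, -24.0], [10.0, 43.0, -24.0], [11.0, 49.0, -24.0]] [[115, 168], [111, 175], [112, 175], [110, 174], [113, 173], [110, 175], [108, 175], [109, 174], [113, 172], [114, 171], [111, 174], [108, 174]]
[145 214]
```

>>> {"name": "jog_arm", "arguments": {"rows": [{"dp": [0,2,0],"turn": [0,0,1],"grip": 0.3},{"dp": [0,2,0],"turn": [0,0,1],"grip": 0.3},{"dp": [0,2,0],"turn": [0,0,1],"grip": 0.3},{"dp": [0,2,0],"turn": [0,0,1],"grip": 0.3}]}}

```text
time_s: 3.0
position: [0.5055, -0.28, 0.2199]
tcp_rot: [[0.88, -0.475, 0.0], [-0.475, -0.88, 0.0], [-0.0, -0.0, -1.0]]
force: [-0.2, 0.3, 0.1]
opening: 0.72
```

```bash
cat > tips.py <<'E'
from go import *
def tips(tag):
    s=bot.read_state(); M=s['tcp_rot'];T=s['position']; print(T,s['opening'])
    p,d=vision.capture('scene'); np.savez(f'pics/scene{tag}.npz',p=p,d=d)
    X,uv=pts('scene',d>0,d); k=(np.linalg.norm(X[:,:2]-T[:2],axis=1)<.09)&(X[:,2]>T[2]-.03)
    L=(X[k]-T)@M*1000; u=uv[k]
    for lo,hi in((-80,0),(0,80)):
        q=(L[:,1]>lo)&(L[:,1]<hi)&(L[:,2]<25); Q=L[q]; i=np.argsort(-Q[:,2])[:12]; print(Q[i].round(0).tolist())
    c=proj('scene',T)[0].astype(int); x,y=max(c[0]-70,0),max(c[1]-55,0)
    a=cv2.resize(p[y:y+110,x:x+140,::-1],None,fx=5,fy=5,interpolation=cv2.INTER_NEAREST).copy()
    t=(proj('scene',[T,T+M@[0,0,.011]])-[x,y])*5+2
    for q in t: cv2.circle(a,tuple(int(v) for v in q),4,(255,0,255),-1)
    cv2.imwrite(f'pics/tips{tag}.png',a)
E
python3 -c "
from tips import *
tips('2')"
```

```text
[ 0.50549603 -0.2799564   0.21989885] 0.7198331739795032
[[12.0, -40.0, -21.0], [13.0, -42.0, -22.0], [12.0, -36.0, -22.0], [2.0, -40.0, -22.0], [4.0, -40.0, -22.0], [-5.0, -41.0, -24.0], [0.0, -41.0, -24.0], [12.0, -34.0, -24.0], [13.0, -39.0, -24.0], [13.0, -41.0, -24.0], [-1.0, -41.0, -24.0], [12.0, -36.0, -24.0]]
[[5.0, 33.0, -19.0], [-9.0, 31.0, -21.0], [9.0, 32.0, -21.0], [4.0, 31.0, -21.0], [-8.0, 32.0, -22.0], [-6.0, 31.0, -22.0], [5.0, 32.0, -22.0], [-1.0, 31.0, -22.0], [3.0, 31.0, -23.0], [12.0, 37.0, -23.0], [12.0, 35.0, -23.0], [11.0, 33.0, -23.0]]
```

View pics/tips2.png

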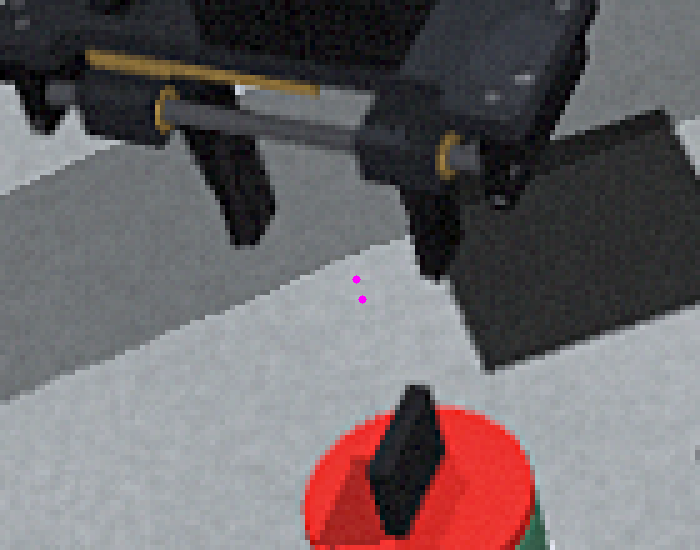

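By depth, the fingertips are about 20 mm behind the reported TCP, not 11 mm ahead as stated. I'll go down in stages and check before trusting either figure.

>>> {"name": "jog_arm", "arguments": {"rows": [{"dp": [0,0,35],"turn": [0,0,0],"grip": 0.6},{"dp": [0,0,70],"turn": [0,0,0],"grip": 0.6},{"dp": [0,0,85],"turn": [0,0,0],"grip": 0.6},{"dp": [0,0,95],"turn": [0,0,0],"grip": 0.6},{"dp": [0,0,100],"turn": [0,0,0],"grip": 0.6},{"dp": [0,0,100],"turn": [0,0,0],"grip": 0.6}]}}

```text
time_s: 3.65
position: [0.5057, -0.2801, 0.1198]
tcp_rot: [[0.88, -0.475, 0.0], [-0.475, -0.88, -0.0], [0.0, 0.0, -1.0]]
force: [0.4, 0.3, 0.5]
opening: 0.602
```

```bash
python3 -c "
from tips import *
tips('3')"
```

```text
[ 0.50565181 -0.28011419  0.119841  ] 0.6015156568443798
[[-13.0, -35.0, 25.0], [-4.0, -39.0, 25.0], [-10.0, -32.0, 25.0], [37.0, -4.0, 25.0], [23.0, -9.0, 25.0], [32.0, -6.0, 25.0], [29.0, -7.0, 25.0], [-20.0, -31.0, 25.0], [-11.0, -26.0, 25.0], [-6.0, -17.0, 25.0], [7.0, -36.0, 25.0], [4.0, -38.0, 25.0]]
[[-5.0, 34.0, 25.0], [14.0, 24.0, 25.0], [34.0, 25.0, 25.0], [17.0, 40.0, 25.0], [3.0, 44.0, 25.0], [15.0, 19.0, 25.0], [16.0, 15.0, 25.0], [15.0, 32.0, 25.0], [22.0, 27.0, 25.0], [13.0, 42.0, 25.0], [41.0, 1.0, 25.0], [27.0, 29.0, 25.0]]
```

View pics/tips3.png

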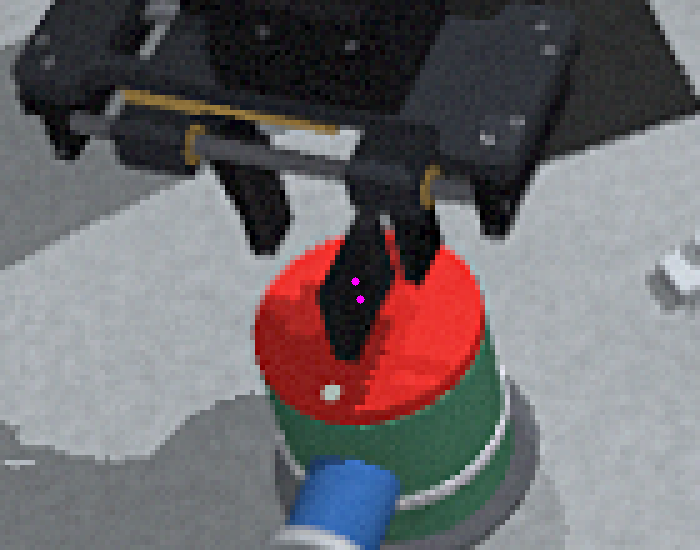

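Run:
```python
from go import *
s=bot.read_state(); M=s['tcp_rot'];T=s['position']
p,d=load('scene','3'); c=proj('scene',T)[0].astype(int); x,y=c[0]-70,c[1]-55
for u,v in((250,200),(258,225),(265,235),(265,245),(280,215),(420,240),(415,265),(415,275),(495,230),(65,150),(250,150),(230,160),(395,190),(355,110),(345,300),(375,235)):
    a,b=int(x+u/5),int(y+v/5); print((u,v),p[b,a],((bydepth('scene',[[a,b]],[d[b,a]])[0]-T)@M*1000).round(0) if d[b,a]>0 else 'no')
```

```text
(250, 200) [30 24 32] [  8.  29. -49.]
(258, 225) [30 26 26] [ 10.  29. -36.]
(265, 235) [21 27 27] [  9.  27. -29.]
(265, 245) [18 18 24] [ 10.  27. -25.]
(280, 215) [27 24 23] [ -4.  26. -27.]
(420, 240) [16 26 27] [  5. -36. -39.]
(415, 265) [ 7  9 11] [ 11. -35. -31.]
(415, 275) [ 0 10 17] [ 11. -34. -25.]
(495, 230) [19 19 24] [ 41. -88. -99.]
(65, 150) [29 33 37] [ 38.  79. -96.]
(250, 150) [78 76 82] [  30.    7. -106.]
(230, 160) [39 38 45] [  35.   13. -103.]
(395, 190) [24 31 38] [  40.  -53. -111.]
(355, 110) [34 37 40] [  28.  -38. -134.]
(345, 300) [12 14 13] [16. -5. -8.]
(375, 235) [19 23 24] [-14.  -6. -12.]
```

>>> {"name": "jog_arm", "arguments": {"rows": [{"dp": [0,0,6],"turn": [0,0,0],"grip": 0.6},{"dp": [0,0,10],"turn": [0,0,0],"grip": 0.6},{"dp": [0,0,14],"turn": [0,0,0],"grip": 0.6},{"dp": [0,0,16],"turn": [0,0,0],"grip": 0.6}]}}

```text
time_s: 4.1
position: [0.5053, -0.2798, 0.1036]
tcp_rot: [[0.88, -0.475, -0.0], [-0.475, -0.88, 0.0], [-0.0, -0.0, -1.0]]
force: [0.3, 0.0, 0.1]
opening: 0.602
```

>>> {"name": "jog_arm", "arguments": {"rows": [{"dp": [0,0,5],"turn": [0,0,0],"grip": 0.6},{"dp": [0,0,10],"turn": [0,0,0],"grip": 0.6},{"dp": [0,0,14],"turn": [0,0,0],"grip": 0.6},{"dp": [0,0,16],"turn": [0,0,0],"grip": 0.6},{"dp": [0,0,18],"turn": [0,0,0],"grip": 0.6},{"dp": [0,0,18],"turn": [0,0,0],"grip": 0.6}]}}

```text
time_s: 4.7
position: [0.5054, -0.2799, 0.0856]
tcp_rot: [[0.88, -0.475, -0.0], [-0.475, -0.88, 0.0], [-0.0, -0.0, -1.0]]
force: [0.2, -0.8, -0.4]
opening: 0.601
```

```bash
python3 -c "
from tips import *
tips('4')"
```

```text
[ 0.50539707 -0.27989041  0.08562408] 0.6006873505692268
[[59.0, -12.0, 25.0], [73.0, -13.0, 25.0], [49.0, -14.0, 25.0], [9.0, -44.0, 25.0], [33.0, -27.0, 25.0], [71.0, -12.0, 25.0], [51.0, -15.0, 25.0], [6.0, -45.0, 25.0], [21.0, -38.0, 25.0], [87.0, -16.0, 25.0], [78.0, -15.0, 25.0], [65.0, -8.0, 25.0]]
[[60.0, 11.0, 25.0], [87.0, 4.0, 25.0], [43.0, 3.0, 25.0], [40.0, 21.0, 25.0], [67.0, 2.0, 25.0], [89.0, 3.0, 25.0], [61.0, 6.0, 25.0], [40.0, 23.0, 25.0], [53.0, 3.0, 25.0], [85.0, 16.0, 25.0], [59.0, 7.0, 25.0], [87.0, 15.0, 25.0]]
```

View pics/tips4.png

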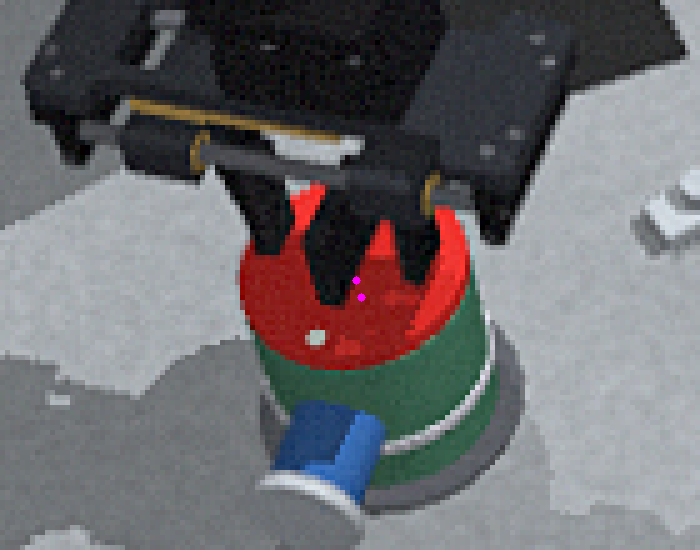

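The tips now straddle the fin about 10 mm above the disc with no contact force, so the camera is right about the tool offset. I'll close the gripper.

>>> {"name": "jog_arm", "arguments": {"rows": [{"dp": [0,0,0],"turn": [0,0,0],"grip": 0},{"dp": [0,0,0],"turn": [0,0,0],"grip": 0},{"dp": [0,0,0],"turn": [0,0,0],"grip": 0},{"dp": [0,0,0],"turn": [0,0,0],"grip": 0},{"dp": [0,0,0],"turn": [0,0,0],"grip": 0},{"dp": [0,0,0],"turn": [0,0,0],"grip": 0},{"dp": [0,0,0],"turn": [0,0,0],"grip": 0},{"dp": [0,0,0],"turn": [0,0,0],"grip": 0}]}}

```text
time_s: 5.55
position: [0.5054, -0.2802, 0.0859]
tcp_rot: [[0.88, -0.475, -0.0], [-0.475, -0.88, -0.0], [0.0, 0.0, -1.0]]
force: [-1.4, -0.7, -0.3]
opening: 0.111
```

```bash
python3 -c "
from tips import *
s=bot.read_state();print(s['force'],s['moment'],s['tcp_rot'].T@s['force'])
tips('5')"
```

```text
[-1.42974522 -0.68724971 -0.33256017] [-0.18300503  0.29095533  0.00654557] [-0.93146607  1.28394172  0.33308323]
[ 0.50539854 -0.2802438   0.08592839] 0.11080922771252547
[[42.0, -10.0, 25.0], [78.0, -12.0, 25.0], [36.0, -27.0, 25.0], [1.0, -46.0, 25.0], [44.0, -15.0, 25.0], [51.0, -16.0, 25.0], [88.0, -3.0, 25.0], [71.0, -13.0, 25.0], [54.0, -15.0, 25.0], [41.0, -18.0, 25.0], [74.0, -12.0, 25.0], [62.0, -9.0, 25.0]]
[[51.0, 7.0, 25.0], [88.0, 10.0, 25.0], [75.0, 4.0, 25.0], [43.0, 2.0, 25.0], [48.0, 4.0, 25.0], [89.0, 3.0, 25.0], [42.0, 9.0, 25.0], [59.0, 9.0, 25.0], [72.0, 1.0, 25.0], [44.0, 4.0, 24.0], [42.0, 18.0, 24.0], [69.0, 7.0, 24.0]]
```

View pics/tips5.png

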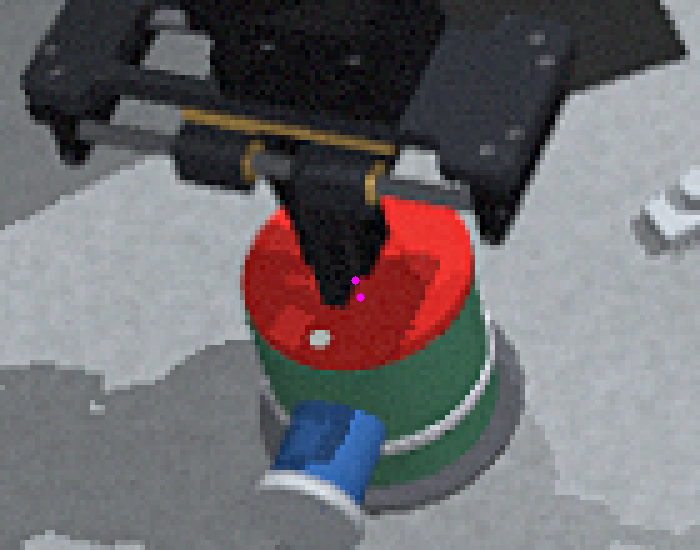

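>>> {"name": "jog_arm", "arguments": {"rows": [{"dp": [0,0,0],"turn": [0,0,-4],"grip": 0},{"dp": [0,0,0],"turn": [0,0,-11],"grip": 0},{"dp": [0,0,0],"turn": [0,0,-18],"grip": 0},{"dp": [0,0,0],"turn": [0,0,-25],"grip": 0},{"dp": [0,0,0],"turn": [0,0,-32],"grip": 0},{"dp": [0,0,0],"turn": [0,0,-39],"grip": 0},{"dp": [0,0,0],"turn": [0,0,-46],"grip": 0},{"dp": [0,0,0],"turn": [0,0,-53],"grip": 0},{"dp": [0,0,0],"turn": [0,0,-58],"grip": 0},{"dp": [0,0,0],"turn": [0,0,-60],"grip": 0}]}}

```text
time_s: 6.6
position: [0.5056, -0.2797, 0.0859]
tcp_rot: [[0.851, 0.526, 0.0], [0.526, -0.851, 0.0], [0.0, -0.0, -1.0]]
force: [1.2, 0.2, 0.7]
opening: 0.112
```

```bash
cat > st.py <<'E'
from go import *
s=bot.read_state();M=s['tcp_rot'];print(s['time_s'],'F',s['force'].round(2),'M',s['moment'].round(3),'yaw',np.degrees(np.arctan2(M[1,0],M[0,0])).round(2),s['position'].round(4),s['joint_positions'].round(1),s['opening'].round(3),'tau6',s['tau'][5].round(3))
E
python3 st.py
```

```text
Traceback (most recent call last):
  File "st.py", line 2, in <module>
    s=bot.read_state();M=s['tcp_rot'];print(s['time_s'],'F',s['force'].round(2),'M',s['moment'].round(3),'yaw',np.degrees(np.arctan2(M[1,0],M[0,0])).round(2),s['position'].round(4),s['joint_positions'].round(1),s['opening'].round(3),'tau6',s['tau'][5].round(3))
                                                                                                                                                                                                                   ^^^^^^^^^^^^^^^^^^
AttributeError: 'float' object has no attribute 'round'
```

```bash
sed -i "s/s\['opening'\].round(3)/round(s['opening'],3)/" st.py; python3 st.py
```

```text
6.6 F [1.21 0.24 0.73] M [-0.077  0.147 -0.059] yaw 31.72 [ 0.5056 -0.2797  0.0859] [-40.   35.6  94.7   0.   49.7  18.2] 0.112 tau6 -0.018
```

>>> {"name": "jog_arm", "arguments": {"rows": [{"dp": [0,0,0],"turn": [0,0,-3],"grip": 0},{"dp": [0,0,0],"turn": [0,0,-6],"grip": 0},{"dp": [0,0,0],"turn": [0,0,-9],"grip": 0},{"dp": [0,0,0],"turn": [0,0,-12],"grip": 0}]}}

```text
time_s: 7.0
position: [0.5056, -0.2798, 0.0859]
tcp_rot: [[0.723, 0.691, 0.0], [0.691, -0.723, 0.0], [0.001, -0.0, -1.0]]
force: [0.1, -0.3, 0.1]
opening: 0.114
```

```bash
python3 st.py
```

```text
7.0 F [ 0.07 -0.28  0.11] M [-0.091  0.123 -0.051] yaw 43.7 [ 0.5056 -0.2798  0.0859] [-40.   35.6  94.7   0.   49.7   6.2] 0.114 tau6 0.261
```

>>> {"name": "jog_arm", "arguments": {"rows": [{"dp": [0,0,0],"turn": [0,0,-2],"grip": 0},{"dp": [0,0,0],"turn": [0,0,-4],"grip": 0},{"dp": [0,0,0],"turn": [0,0,-6],"grip": 0},{"dp": [0,0,0],"turn": [0,0,-6],"grip": 0}]}}

```text
time_s: 7.4
position: [0.5056, -0.2798, 0.0859]
tcp_rot: [[0.648, 0.762, 0.0], [0.762, -0.648, 0.0], [0.0, -0.0, -1.0]]
force: [-0.8, -0.6, 0.0]
opening: 0.111
```

```bash
python3 st.py
```

```text
7.4 F [-0.76 -0.6   0.01] M [-0.081  0.087  0.063] yaw 49.6 [ 0.5056 -0.2798  0.0859] [-40.   35.6  94.7   0.   49.7   0.3] 0.111 tau6 -0.08
```

>>> {"name": "jog_arm", "arguments": {"rows": [{"dp": [0,0,0],"turn": [0,0,-2],"grip": 0},{"dp": [0,0,0],"turn": [0,0,-4],"grip": 0},{"dp": [0,0,0],"turn": [0,0,-6],"grip": 0},{"dp": [0,0,0],"turn": [0,0,-6],"grip": 0}]}}

```text
time_s: 7.8
position: [0.5054, -0.2798, 0.0859]
tcp_rot: [[0.565, 0.825, -0.0], [0.825, -0.565, 0.0], [0.0, -0.0, -1.0]]
force: [-0.1, 0.0, 1.5]
opening: 0.114
```

```bash
python3 st.py
```

```text
7.8 F [-0.08  0.04  1.45] M [-0.012  0.182  0.013] yaw 55.58 [ 0.5054 -0.2798  0.0859] [-40.1  35.6  94.7   0.   49.7  -5.6] 0.114 tau6 -0.101
```

>>> {"name": "jog_arm", "arguments": {"rows": [{"dp": [0,0,0],"turn": [0,0,-2],"grip": 0},{"dp": [0,0,0],"turn": [0,0,-4],"grip": 0},{"dp": [0,0,0],"turn": [0,0,-6],"grip": 0},{"dp": [0,0,0],"turn": [0,0,-6],"grip": 0}]}}

```text
time_s: 8.2
position: [0.5035, -0.2791, 0.086]
tcp_rot: [[0.477, 0.879, -0.004], [0.879, -0.477, 0.002], [0.0, -0.004, -1.0]]
force: [-5.4, 0.4, 5.3]
opening: 0.113
```

```bash
python3 st.py
```

```text
8.2 F [-5.41  0.44  5.3 ] M [-0.062  0.958 -0.472] yaw 61.48 [ 0.5035 -0.2791  0.086 ] [-40.1  35.6  94.8  -0.   49.9 -11.5] 0.113 tau6 -0.567
```

Firm resistance at about 89° of turn: Mz is -0.47 N m and there is lateral force. I'll ease back 3° and try a gentle lift.

>>> {"name": "jog_arm", "arguments": {"rows": [{"dp": [0,0,0],"turn": [0,0,2],"grip": 0},{"dp": [0,0,0],"turn": [0,0,3],"grip": 0},{"dp": [0,0,0],"turn": [0,0,3],"grip": 0}]}}

```text
time_s: 8.5
position: [0.5043, -0.2788, 0.0859]
tcp_rot: [[0.521, 0.854, -0.003], [0.854, -0.521, 0.002], [0.0, -0.003, -1.0]]
force: [-4.7, 2.1, 5.8]
opening: 0.112
```

```bash
python3 st.py
```

```text
8.5 F [-4.68  2.12  5.77] M [ 0.286  0.777 -0.071] yaw 58.6 [ 0.5043 -0.2788  0.0859] [-40.   35.6  94.8  -0.   49.8  -8.6] 0.112 tau6 0.018
```

>>> {"name": "jog_arm", "arguments": {"rows": [{"dp": [0,0,-1.5],"turn": [0,0,3],"grip": 0},{"dp": [0,0,-3],"turn": [0,0,3],"grip": 0},{"dp": [0,0,-4.5],"turn": [0,0,3],"grip": 0},{"dp": [0,0,-5],"turn": [0,0,3],"grip": 0}]}}

```text
time_s: 8.9
position: [0.5054, -0.2798, 0.0905]
tcp_rot: [[0.564, 0.826, -0.0], [0.826, -0.564, 0.0], [0.0, -0.001, -1.0]]
force: [0.3, 0.9, -3.1]
opening: 0.116
```

```bash
python3 st.py
```

```text
8.9 F [ 0.26  0.93 -3.13] M [-0.006  0.239 -0.046] yaw 55.65 [ 0.5054 -0.2798  0.0905] [-40.1  35.2  94.5   0.   50.3  -5.7] 0.116 tau6 -0.023
```

>>> {"name": "jog_arm", "arguments": {"rows": [{"dp": [0,0,-5],"turn": [0,0,0],"grip": 0},{"dp": [0,0,-12],"turn": [0,0,0],"grip": 0},{"dp": [0,0,-20],"turn": [0,0,0],"grip": 0},{"dp": [0,0,-30],"turn": [0,0,0],"grip": 0},{"dp": [0,0,-45],"turn": [0,0,0],"grip": 0},{"dp": [0,0,-60],"turn": [0,0,0],"grip": 0},{"dp": [0,0,-80],"turn": [0,0,0],"grip": 0},{"dp": [0,0,-90],"turn": [0,0,0],"grip": 0},{"dp": [0,0,-90],"turn": [0,0,0],"grip": 0}]}}

```text
time_s: 9.8
position: [0.5067, -0.281, 0.1832]
tcp_rot: [[0.565, 0.825, 0.004], [0.825, -0.565, -0.003], [-0.0, 0.005, -1.0]]
force: [0.7, -0.8, -3.5]
opening: 0.111
```

```bash
python3 st.py; python3 -c "
from tips import *
tips('6')"
```

```text
9.8 F [ 0.69 -0.84 -3.51] M [-0.124  0.091 -0.002] yaw 55.62 [ 0.5067 -0.281   0.1832] [-40.1  27.9  90.2   0.   61.7  -5.7] 0.111 tau6 -0.002
[ 0.50673526 -0.28095017  0.18319665] 0.11071129144769187
[[33.0, -1.0, 21.0], [35.0, -1.0, 20.0], [34.0, -3.0, 20.0], [35.0, -2.0, 16.0], [43.0, -8.0, -1.0], [43.0, -10.0, -2.0], [44.0, -4.0, -2.0], [45.0, -2.0, -2.0], [43.0, -10.0, -4.0], [34.0, -28.0, -4.0], [42.0, -12.0, -5.0], [41.0, -11.0, -5.0]]
[[34.0, 5.0, 22.0], [31.0, 7.0, 21.0], [35.0, 3.0, 21.0], [34.0, 1.0, 21.0], [34.0, 8.0, 19.0], [33.0, 6.0, 19.0], [34.0, 4.0, 18.0], [31.0, 7.0, 18.0], [33.0, 5.0, 17.0], [36.0, 7.0, 16.0], [35.0, 4.0, 14.0], [38.0, 23.0, 1.0]]
```

View pics/tips6.png

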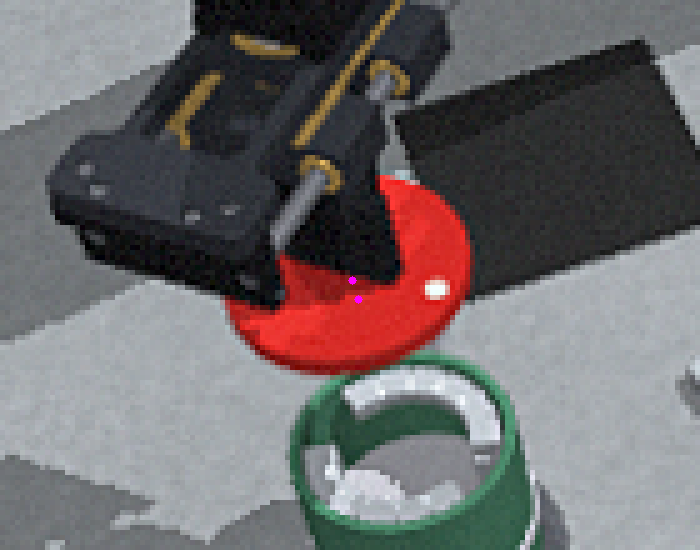

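The cover is off. It hangs level, the white dot is at (435,290) in the crop, and its origin is about 1 mm below the TCP, at z ≈ 0.182. The open pot below shows its collar. Next is the mat.

>>> {"name": "jog_arm", "arguments": {"rows": [{"dp": [14,-9,-2],"turn": [0,0,-4],"grip": 0},{"dp": [37,-24,-4],"turn": [0,0,-11],"grip": 0},{"dp": [62,-41,-6],"turn": [0,0,-18],"grip": 0},{"dp": [88,-57,-8],"turn": [0,0,-26],"grip": 0},{"dp": [113,-74,-10],"turn": [0,0,-34],"grip": 0},{"dp": [138,-90,-12],"turn": [0,0,-42],"grip": 0},{"dp": [163,-107,-14],"turn": [0,0,-50],"grip": 0},{"dp": [189,-123,-16],"turn": [0,0,-58],"grip": 0},{"dp": [212,-138,-17],"turn": [0,0,-65],"grip": 0},{"dp": [230,-150,-17],"turn": [0,0,-71],"grip": 0}]}}

```text
time_s: 10.85
position: [0.5106, -0.0037, 0.197]
tcp_rot: [[-0.601, 0.799, -0.002], [0.799, 0.601, 0.001], [0.002, -0.001, -1.0]]
force: [0.0, -0.3, -2.8]
opening: 0.118
```

```bash
python3 st.py; python3 -c "
from go import *
rel([.5185,.268,.2],Rdown(196.4))"
```

```text
10.85 F [ 0.01 -0.33 -2.75] M [-0.077  0.057 -0.041] yaw 126.93 [ 0.5106 -0.0037  0.197 ] [-13.   21.9  98.6   0.   59.7 -49.9] 0.118 tau6 0.391
dp [212.4 169.5  -2.8] turn [ 1.000e-02 -1.300e-01 -6.947e+01]
```

>>> {"name": "jog_arm", "arguments": {"rows": [{"dp": [13,10,0],"turn": [0,0,-4],"grip": 0},{"dp": [34,27,0],"turn": [0,0,-11],"grip": 0},{"dp": [57,46,0],"turn": [0,0,-19],"grip": 0},{"dp": [81,64,0],"turn": [0,0,-27],"grip": 0},{"dp": [104,83,0],"turn": [0,0,-35],"grip": 0},{"dp": [127,102,0],"turn": [0,0,-43],"grip": 0},{"dp": [151,120,0],"turn": [0,0,-51],"grip": 0},{"dp": [174,139,0],"turn": [0,0,-58],"grip": 0},{"dp": [198,157,0],"turn": [0,0,-65],"grip": 0},{"dp": [212,169,0],"turn": [0,0,-69.5],"grip": 0}]}}

```text
time_s: 11.85
position: [0.5196, 0.2674, 0.1966]
tcp_rot: [[-0.959, -0.283, -0.002], [-0.283, 0.959, 0.0], [0.002, 0.001, -1.0]]
force: [0.2, -0.4, -2.2]
opening: 0.117
```

```bash
python3 st.py; python3 -c "
from go import *
rel([.5185,.268,.1],Rdown(196.4))
from tips import tips
tips('7')"
```

```text
11.85 F [ 0.17 -0.4  -2.16] M [0.021 0.028 0.009] yaw -163.57 [0.5196 0.2674 0.1966] [ 16.3  27.5  88.3   0.   64.3 -90.2] 0.117 tau6 0.25
dp [ 0.7  0.8 96.6] turn [ 0.04 -0.13  0.03]
[0.51964262 0.2674145  0.19655374] 0.11683233414860779
[[-39.0, -3.0, 22.0], [-20.0, -19.0, 22.0], [-27.0, -7.0, 21.0], [-16.0, -21.0, 21.0], [-15.0, -23.0, 21.0], [-26.0, -11.0, 21.0], [-11.0, -25.0, 21.0], [-12.0, -23.0, 20.0], [-24.0, -15.0, 20.0], [-22.0, -18.0, 20.0], [-23.0, -17.0, 20.0], [-34.0, -5.0, 20.0]]
[[-40.0, 4.0, 21.0], [-40.0, 1.0, 20.0], [-41.0, 5.0, 19.0], [-41.0, 2.0, 17.0], [-42.0, 3.0, 14.0], [-41.0, 0.0, 13.0], [-46.0, 19.0, -1.0], [-49.0, 7.0, -1.0], [-48.0, 14.0, -2.0], [-49.0, 10.0, -2.0], [-50.0, 4.0, -4.0], [-50.0, 1.0, -5.0]]
```

View pics/tips7.png

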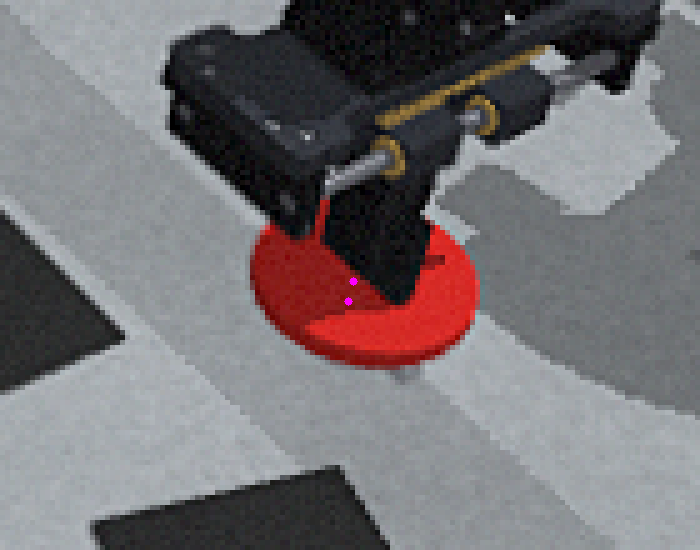

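>>> {"name": "jog_arm", "arguments": {"rows": [{"dp": [0,0,10],"turn": [0,0,0],"grip": 0},{"dp": [0,0,30],"turn": [0,0,0],"grip": 0},{"dp": [0,0,55],"turn": [0,0,0],"grip": 0},{"dp": [0,0,80],"turn": [0,0,0],"grip": 0},{"dp": [0,0,105],"turn": [0,0,0],"grip": 0},{"dp": [0,0,130],"turn": [0,0,0],"grip": 0},{"dp": [0,0,148],"turn": [0,0,0],"grip": 0},{"dp": [0,0,158],"turn": [0,0,0],"grip": 0},{"dp": [0,0,164],"turn": [0,0,0],"grip": 0},{"dp": [0,0,166],"turn": [0,0,0],"grip": 0}]}}

```text
time_s: 12.9
position: [0.5206, 0.2649, 0.0313]
tcp_rot: [[-0.961, -0.277, -0.001], [-0.277, 0.961, -0.0], [0.001, -0.0, -1.0]]
force: [0.8, -0.2, -2.5]
opening: 0.113
```

```bash
python3 st.py
```

```text
12.9 F [ 0.78 -0.21 -2.48] M [0.077 0.025 0.08 ] yaw -163.93 [0.5206 0.2649 0.0313] [ 16.   40.9  95.3  -0.   43.9 -90. ] 0.113 tau6 0.001
```

>>> {"name": "jog_arm", "arguments": {"rows": [{"dp": [0,0,1],"turn": [0,0,0],"grip": 0},{"dp": [0,0,2],"turn": [0,0,0],"grip": 0},{"dp": [0,0,3],"turn": [0,0,0],"grip": 0}]}}

```text
time_s: 13.2
position: [0.5213, 0.2657, 0.0296]
tcp_rot: [[-0.961, -0.278, 0.002], [-0.278, 0.961, 0.0], [-0.002, -0.0, -1.0]]
force: [-0.5, 0.2, -2.5]
opening: 0.109
```

```bash
python3 st.py
```

```text
13.2 F [-0.46  0.17 -2.5 ] M [ 0.025  0.068 -0.026] yaw -163.88 [0.5213 0.2657 0.0296] [ 16.1  41.   95.3  -0.   43.6 -90.1] 0.109 tau6 0.0
```

>>> {"name": "jog_arm", "arguments": {"rows": [{"dp": [0,0,1],"turn": [0,0,0],"grip": 0},{"dp": [0,0,2],"turn": [0,0,0],"grip": 0},{"dp": [0,0,2.5],"turn": [0,0,0],"grip": 0},{"dp": [0,0,2.5],"turn": [0,0,0],"grip": 0}]}}

```text
time_s: 13.6
position: [0.5207, 0.2655, 0.0264]
tcp_rot: [[-0.961, -0.278, -0.0], [-0.278, 0.961, -0.0], [0.0, -0.0, -1.0]]
force: [-0.6, 0.6, -3.3]
opening: 0.115
```

```bash
python3 st.py
```

```text
13.6 F [-0.59  0.58 -3.28] M [-0.026  0.026  0.037] yaw -163.88 [0.5207 0.2655 0.0264] [ 16.1  41.3  95.4  -0.   43.3 -90.1] 0.115 tau6 -0.0
```

>>> {"name": "jog_arm", "arguments": {"rows": [{"dp": [0,0,0.7],"turn": [0,0,0],"grip": 0},{"dp": [0,0,1.4],"turn": [0,0,0],"grip": 0},{"dp": [0,0,1.4],"turn": [0,0,0],"grip": 0}]}}

```text
time_s: 13.9
position: [0.5208, 0.2655, 0.0259]
tcp_rot: [[-0.961, -0.278, 0.0], [-0.278, 0.961, 0.0], [-0.0, -0.0, -1.0]]
force: [-1.6, 0.2, 4.4]
opening: 0.111
```

```bash
python3 st.py
```

```text
13.9 F [-1.57  0.19  4.45] M [-0.069  0.389  0.021] yaw -163.87 [0.5208 0.2655 0.0259] [ 16.1  41.4  95.4  -0.   43.2 -90.1] 0.111 tau6 -0.002
```

>>> {"name": "jog_arm", "arguments": {"rows": [{"dp": [0,0,0],"turn": [0,0,0],"grip": 0.6},{"dp": [0,0,0],"turn": [0,0,0],"grip": 0.6},{"dp": [0,0,0],"turn": [0,0,0],"grip": 0.6},{"dp": [0,0,0],"turn": [0,0,0],"grip": 0.6},{"dp": [0,0,0],"turn": [0,0,0],"grip": 0.6},{"dp": [0,0,-10],"turn": [0,0,0],"grip": 0.6},{"dp": [0,0,-35],"turn": [0,0,0],"grip": 0.6},{"dp": [0,0,-70],"turn": [0,0,0],"grip": 0.6},{"dp": [0,0,-90],"turn": [0,0,0],"grip": 0.6},{"dp": [0,0,-90],"turn": [0,0,0],"grip": 0.6}]}}

```text
time_s: 14.9
position: [0.5234, 0.2664, 0.1189]
tcp_rot: [[-0.961, -0.278, 0.008], [-0.278, 0.961, 0.002], [-0.008, -0.0, -1.0]]
force: [1.1, -0.5, 0.2]
opening: 0.599
```

```bash
python3 st.py; python3 -c "
from tips import *
tips('8')"
```

```text
14.9 F [ 1.06 -0.46  0.17] M [ 0.05  -0.02  -0.006] yaw -163.87 [0.5234 0.2664 0.1189] [ 16.1  33.3  92.4  -0.   53.9 -90.1] 0.599 tau6 0.001
[0.52337339 0.26636227 0.11887217] 0.5986826741692423
[[-11.0, -27.0, -19.0], [-11.0, -33.0, -20.0], [4.0, -33.0, -21.0], [-11.0, -25.0, -21.0], [-9.0, -34.0, -21.0], [-4.0, -33.0, -23.0], [-0.0, -35.0, -23.0], [-7.0, -35.0, -23.0], [2.0, -34.0, -24.0], [-12.0, -34.0, -24.0], [-15.0, -34.0, -24.0], [-4.0, -36.0, -24.0]]
[[-11.0, 32.0, -21.0], [1.0, 28.0, -21.0], [6.0, 26.0, -21.0], [-11.0, 36.0, -22.0], [-6.0, 27.0, -22.0], [-13.0, 32.0, -23.0], [-11.0, 27.0, -23.0], [-10.0, 25.0, -24.0], [-2.0, 28.0, -24.0], [2.0, 27.0, -24.0], [-4.0, 25.0, -25.0], [-10.0, 28.0, -25.0]]
```

View pics/tips8.png

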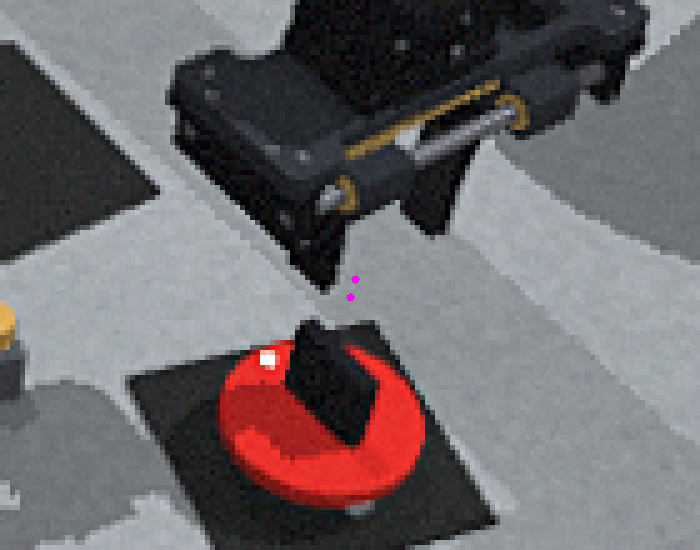

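```bash
cat > cov.py <<'E'
from h import *
from m2 import circ
def cover(n,tag,z):
    p,d=load(n,tag);H=hsv(p)
    red=((H[...,0]<8)|(H[...,0]>172))&(H[...,1]>150)&(H[...,2]>60)
    m=max(blobs(red,100),key=lambda b:b[1][4])[0]
    X,uv=pts(n,m,d); k=abs(X[:,2]-z)<.003; mm=np.zeros(m.shape,np.uint8); mm[uv[k,1],uv[k,0]]=1
    cc,_=cv2.findContours(mm,0,1);hull=cv2.convexHull(np.vstack(cc))[:,0]
    q=onz(n,hull,z)[:,:2]; c,r=circ(q)
    for _ in range(3):
        res=np.linalg.norm(q-c,axis=1)-r; q=q[abs(res)<.003]; c,r=circ(q)
    print(n,'disc',c,r,len(q),'medz',np.median(X[:,2])); return c
E
sed -i '/^for n in/,$d' m2.py
python3 - <<'E'
from cov import *
p,d=vision.capture('top'); np.savez('pics/top8.npz',p=p,d=d)
cover('scene','8',.035)
try: cover('top','8',.035)
except Exception as e: print(e)
E
```

```text
scene disc [0.52699807 0.26450198] 0.04607417605362455 21 medz 0.0346489755400089
top disc [0.52320212 0.26568348] 0.04395755682115812 14 medz 0.03507167956214374
```

```bash
cat >> go.py <<'E'
def Rpitch(hyaw,f,sx=-1):
    """tool z pitched f deg forward of straight down along heading hyaw; tool x along sx*heading side"""
    a=np.radians(hyaw);h=np.array([np.cos(a),np.sin(a),0]);k=np.array([0,0,1.]);f=np.radians(f)
    z=np.sin(f)*h-np.cos(f)*k; x=sx*(np.cos(f)*h+np.sin(f)*k); return np.c_[x,np.cross(z,x),z]
G=.039
def tcp_for(P,R,back=0): return np.array(P)+(G-back)*R[:,2]
E
python3 - <<'E'
from go import *
R=Rpitch(16.1,-35); P=[.5245,.266,.063]
print(R.round(3)); t=tcp_for(P,R,.08); print(t); rel(t,R)
print(tcp_for(P,R))
E
```

```text
[[-0.787 -0.277 -0.551]
 [-0.227  0.961 -0.159]
 [ 0.574  0.    -0.819]]
[0.54709429 0.27252151 0.09658523]
dp [-27.2  -0.6  19. ] turn [-1.000e-02  3.506e+01  2.000e-02]
[0.50300787 0.25979662 0.03105307]
```

>>> {"name": "jog_arm", "arguments": {"rows": [{"dp": [-6,0,-5],"turn": [0,8,0],"grip": 0.6},{"dp": [-12,0,0],"turn": [0,16,0],"grip": 0.6},{"dp": [-18,0,5],"turn": [0,24,0],"grip": 0.6},{"dp": [-24,0,12],"turn": [0,32,0],"grip": 0.6},{"dp": [-27,-0.5,19],"turn": [0,35,0],"grip": 0.6},{"dp": [-27,-0.5,19],"turn": [0,35,0],"grip": 0.6}]}}

```text
time_s: 15.6
position: [0.546, 0.2718, 0.0906]
tcp_rot: [[-0.783, -0.277, -0.557], [-0.226, 0.961, -0.161], [0.579, -0.0, -0.815]]
force: [-0.6, -0.4, -0.3]
opening: 0.601
```

```bash
python3 st.py; python3 -c "
from go import *
R=Rpitch(16.1,-35); P=[.5245,.266,.063]
rel(tcp_for(P,R,0),R)
from tips import tips
tips('9')"
```

```text
15.6 F [-0.63 -0.38 -0.31] M [ 0.163 -0.324 -0.029] yaw -163.92 [0.546  0.2718 0.0906] [ 16.   54.1  59.7  -0.  101.6 -90.1] 0.601 tau6 0.018
dp [ 1.9  0.4 74.4] turn [ 0.01 -0.41 -0.02]
[0.54603224 0.27180878 0.09064251] 0.6011123276711767
[[36.0, -57.0, -94.0], [37.0, -37.0, -102.0], [36.0, -61.0, -103.0], [37.0, -43.0, -104.0], [37.0, -59.0, -104.0], [37.0, -33.0, -104.0], [32.0, -20.0, -104.0], [37.0, -49.0, -104.0], [37.0, -54.0, -105.0], [32.0, -2.0, -106.0], [26.0, -22.0, -106.0], [31.0, -4.0, -106.0]]
[[32.0, 80.0, -94.0], [34.0, 79.0, -96.0], [34.0, 33.0, -96.0], [32.0, 31.0, -98.0], [35.0, 30.0, -98.0], [33.0, 79.0, -99.0], [36.0, 77.0, -100.0], [35.0, 78.0, -101.0], [33.0, 31.0, -102.0], [32.0, 11.0, -102.0], [32.0, 78.0, -103.0], [36.0, 80.0, -104.0]]
```

View pics/tips9.png

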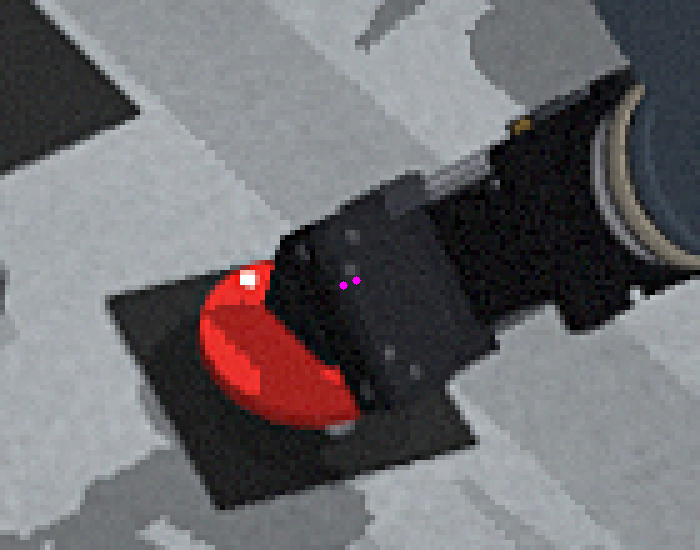

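Run:
```python
import numpy as np
D=[([61.335,30.275,82.157,0,67.69],[.19726,.59223,.20121]),([6.04,16.69,100.93,0,62.4],[.44868,.15917,.22885]),([-40.26,25.66,87.5,-.1,66.62],[.50725,-.28478,.21937]),([-40,35.6,94.7,0,49.7],[.5056,-.2797,.0859]),([-40.1,27.9,90.2,0,61.7],[.5067,-.281,.1832]),([16.3,27.5,88.3,0,64.3],[.5196,.2674,.1966]),([16.1,41.4,95.4,0,43.2],[.5208,.2655,.0259]),([16.1,33.3,92.4,0,53.9],[.5234,.2664,.1189]),([16.0,54.1,59.7,0,101.6],[.546,.2718,.0906])]
A=[];b=[]
for q,p in D:
    q=np.radians(q);s,c=np.sin,np.cos;f=q[1]+q[2];ph=f+q[4]
    r=p[0]*c(q[0])+p[1]*s(q[0]); print(round(-p[0]*s(q[0])+p[1]*c(q[0]),4),end=' ')
    A+=[[1,0,s(q[1]),s(f),c(f),s(ph)],[0,1,c(q[1]),c(f),-s(f),c(ph)]];b+=[r,p[2]]
x,res,rk,sv=np.linalg.lstsq(np.array(A),np.array(b),rcond=None); print(x.round(4),(np.array(A)@x-b).round(4),sv)
```

```text
0.111 0.1111 0.1105 0.1107 0.1114 0.1108 0.1107 0.1108 0.1108 [3.000e-04 2.744e-01 5.887e-01 3.913e-01 1.145e-01 3.265e-01] [ 0.0001 -0.     -0.0001  0.0001  0.      0.      0.0002  0.0003 -0.0005
 -0.0003  0.0002  0.0001 -0.     -0.     -0.     -0.0003  0.0001  0.0002] [5.86791822 4.35697845 0.59586517 0.34553493 0.29169748 0.15728154]
```

```bash
cat > ik.py <<'E'
import numpy as np
from scipy.optimize import least_squares
H,L2,A,B,Dd,LAT=.2744,.5887,.3913,.1145,.3265,.111
def fk(q,s4,s6):
    q1,q2,q3,q4,q5,q6=np.radians(q);c,s=np.cos,np.sin
    er=np.array([c(q1),s(q1),0]);el=np.array([-s(q1),c(q1),0]);k=np.array([0,0,1.])
    f=q2+q3; u=lambda a:s(a)*er+c(a)*k
    W=H*k+LAT*el+L2*u(q2)+A*u(f)+B*u(f+np.pi/2)
    fz=u(f); fp=u(f+np.pi/2) # bend dir
    b=c(q4)*fp+s4*s(q4)*el; n=np.cross(fz,b)
    z=c(q5)*fz+s(q5)*b; bx=np.cross(n,z) # 
    # tool x at q6=0,q4=0,down: yaw=j1+90 -> x = el ; x = cos(q6)*x0 + ...
    x0=-n if True else n
    # yaw = j1-q6+90 about world up => about tool z by +q6
    y0=np.cross(z,x0); x=c(q6)*x0+s(q6)*y0
    return W+Dd*z,np.c_[x,np.cross(z,x),z]
def ik(p,R,s4,q0,s6=1):
    def r(q):
        P,M=fk(q,s4,s6); return np.r_[(P-p)*10,(M-R).ravel()]
    o=least_squares(r,q0); return o.x,np.abs(o.fun).max()
LO=[-176.69,-43.24,12.49,-82,0,-163.58];HI=[176.69,126.21,139.97,262,151.66,163.58]
E
python3 - <<'E'
from ik import *
np.set_printoptions(precision=3,suppress=True)
print(*fk([61.335,30.275,82.157,0,67.69,-10.227],1,1)); print(*fk([16,54.1,59.7,0,101.6,-90.1],1,1))
from go import Rpitch,tcp_for
ex=np.array([.559,-.829,0]);O=np.array([.555,-.0003,0]); P=O-.027*ex+[0,0,.078]; print('P',P)
for f in (20,30,40,50):
  for s4 in(1,-1):
   for sx in(-1,):
    R=Rpitch(-56,f,sx)
    for j in (-70,0,60):
        q,e=ik(tcp_for(P,R),R,s4,[10,20,100,j,50,-60]); q=(q+180)%360-180
        print(f,s4,sx,q.round(0),e.round(4), np.all((q>LO)&(q<HI)))
E
```

```text
[0.197 0.592 0.201] [[ 0.949 -0.316 -0.001]
 [-0.316 -0.949 -0.002]
 [-0.     0.002 -1.   ]]
[0.546 0.272 0.091] [[ 0.783  0.277 -0.557]
 [ 0.226 -0.961 -0.16 ]
 [-0.579 -0.001 -0.815]]
P [0.54  0.022 0.078]
20 1 -1 [ -1.  38. 108. -38.  27. 179.] 0.0 False
20 1 -1 [ -1.  38. 108. -38.  27. 179.] 0.0 False
20 1 -1 [ -1.  38. 108. -38.  27. 179.] 0.0 False
20 -1 -1 [ -1.  38. 108.  38.  27. 179.] 0.0 False
20 -1 -1 [ -1.  38. 108.  38.  27. 179.] 0.0 False
20 -1 -1 [ -1.  38. 108.  38.  27. 179.] 0.0 False
30 1 -1 [   4.   40.  111.  -65.   28. -151.] 0.0 True
30 1 -1 [   4.   40.  111.  -65.   28. -151.] 0.0 True
30 1 -1 [   4.   40.  111.  -65.   28. -151.] 0.0 True
30 -1 -1 [   4.   40.  111.   65.   28. -151.] 0.0 True
30 -1 -1 [   4.   40.  111.   65.   28. -151.] 0.0 True
30 -1 -1 [   4.   40.  111.   65.   28. -151.] 0.0 True
40 1 -1 [   8.   43.  113.  -85.   36. -129.] 0.0 False
40 1 -1 [   8.   43.  113.  -85.   36. -129.] 0.0 False
40 1 -1 [   8.   43.  113.  -85.   36. -129.] 0.0 False
40 -1 -1 [   8.   43.  113.   85.   36. -129.] 0.0 True
40 -1 -1 [   8.   43.  113.   85.   36. -129.] 0.0 True
40 -1 -1 [   8.   43.  113.   85.   36. -129.] 0.0 True
50 1 -1 [  12.   48.  114.  -95.   46. -114.] 0.0 False
50 1 -1 [  12.   48.  114.  -95.   46. -114.] 0.0 False
50 1 -1 [  12.   48.  114.  -95.   46. -114.] 0.0 False
50 -1 -1 [  12.   48.  114.   95.   46. -114.] 0.0 True
50 -1 -1 [  12.   48.  114.   95.   46. -114.] 0.0 True
50 -1 -1 [  12.   48.  114.   95.   46. -114.] 0.0 True
```

```bash
sed -i 's/x0=-n if True else n/x0=n/' ik.py; python3 -c "
from go import *
R=Rpitch(16.1,-40); P=[.5245,.266,.063]
rel(tcp_for(P,R,.05),R);rel(tcp_for(P,R,0),R)"
```

```text
dp [-0.2  0.1 25.8] turn [-0.    4.69 -0.  ]
dp [ 3.9  0.1 75.7] turn [-0.    4.69 -0.  ]
```

>>> {"name": "jog_arm", "arguments": {"rows": [{"dp": [0,0,8],"turn": [0,3,0],"grip": 0.6},{"dp": [0,0,20],"turn": [0,4.7,0],"grip": 0.6},{"dp": [0.5,0,32],"turn": [0,4.7,0],"grip": 0.6},{"dp": [1.5,0,44],"turn": [0,4.7,0],"grip": 0.6},{"dp": [2.5,0,56],"turn": [0,4.7,0],"grip": 0.6},{"dp": [3,0,66],"turn": [0,4.7,0],"grip": 0.6},{"dp": [3.5,0,72],"turn": [0,4.7,0],"grip": 0.6},{"dp": [4,0,74],"turn": [0,4.7,0],"grip": 0.6},{"dp": [4,0,74],"turn": [0,4.7,0],"grip": 0.6}]}}

```text
time_s: 16.55
position: [0.5029, 0.2598, 0.0377]
tcp_rot: [[-0.739, -0.278, -0.614], [-0.214, 0.961, -0.177], [0.639, 0.0, -0.769]]
force: [-1.2, -0.1, 0.1]
opening: 0.599
```

```bash
python3 st.py; python3 -c "
from go import *
R=Rpitch(16.1,-40); P=[.5245,.266,.063]
rel(tcp_for(P,R,0),R)
from tips import tips
tips('10')"
```

```text
16.55 F [-1.22 -0.07  0.06] M [ 0.131 -0.314  0.054] yaw -163.88 [0.5029 0.2598 0.0377] [ 16.   57.   65.3  -0.   97.4 -90.1] 0.599 tau6 0.024
dp [-0.9 -0.1  5.1] turn [-0.01  0.3   0.02]
[0.5028501  0.25981512 0.03767662] 0.5992205624894597
[[-28.0, -55.0, 14.0], [-29.0, -64.0, 13.0], [4.0, -28.0, 13.0], [1.0, -33.0, 12.0], [-1.0, -35.0, 10.0], [5.0, -27.0, 10.0], [6.0, -29.0, 10.0], [4.0, -29.0, 8.0], [-39.0, -59.0, 7.0], [-6.0, -40.0, 7.0], [-2.0, -39.0, 6.0], [-4.0, -40.0, 5.0]]
[[-55.0, 46.0, -8.0], [-60.0, 50.0, -11.0], [-65.0, 23.0, -15.0], [-63.0, 18.0, -15.0], [-65.0, 2.0, -16.0], [-70.0, 1.0, -20.0], [-72.0, 5.0, -22.0], [-74.0, 46.0, -23.0], [-74.0, 37.0, -23.0], [-78.0, 44.0, -26.0], [-79.0, 37.0, -27.0], [-82.0, 30.0, -30.0]]
```

View pics/tips10.png

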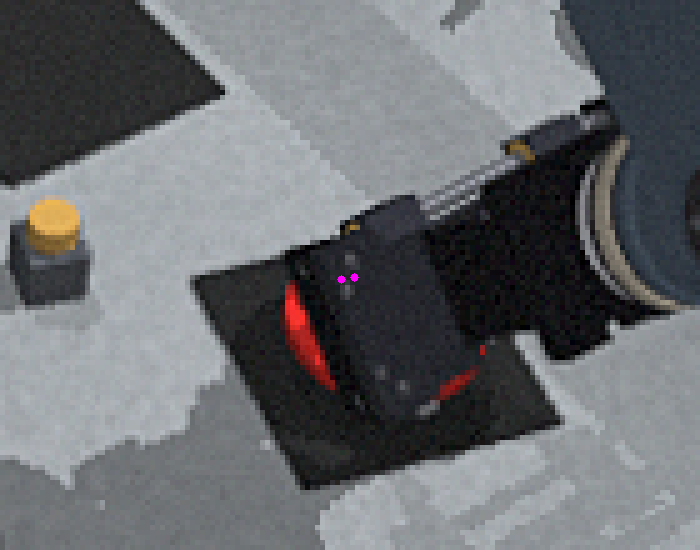

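>>> {"name": "jog_arm", "arguments": {"rows": [{"dp": [-0.5,0,2],"turn": [0,0,0],"grip": 0.5},{"dp": [-0.5,0,4],"turn": [0,0,0],"grip": 0.3},{"dp": [-0.5,0,4],"turn": [0,0,0],"grip": 0},{"dp": [-0.5,0,4],"turn": [0,0,0],"grip": 0},{"dp": [-0.5,0,4],"turn": [0,0,0],"grip": 0},{"dp": [-0.5,0,4],"turn": [0,0,0],"grip": 0},{"dp": [-0.5,0,4],"turn": [0,0,0],"grip": 0},{"dp": [-0.5,0,4],"turn": [0,0,0],"grip": 0},{"dp": [-0.5,0,4],"turn": [0,0,0],"grip": 0}]}}

```text
time_s: 17.5
position: [0.5009, 0.2594, 0.0342]
tcp_rot: [[-0.739, -0.278, -0.613], [-0.214, 0.961, -0.177], [0.639, 0.0, -0.77]]
force: [0.5, 0.4, -0.2]
opening: 0.109
```

```bash
python3 st.py; python3 -c "
from go import *
s=bot.read_state();R=s['tcp_rot'];print('P',s['position']-G*R[:,2],'pitch',np.degrees(np.arccos(-R[2,2])))"
```

```text
17.5 F [ 0.53  0.4  -0.16] M [ 0.264 -0.395 -0.085] yaw -163.87 [0.5009 0.2594 0.0342] [ 16.   57.1  65.7  -0.   96.8 -90.1] 0.109 tau6 0.024
P [0.52482748 0.26630337 0.06424793] pitch 39.68268931850181
```

```bash
cat > plan.py <<'E'
from go import *
import ik, json, sys
def Cmat(o,yaw):
    T=np.eye(4);a=np.radians(yaw);T[:3,:3]=np.c_[[np.cos(a),np.sin(a),0],[-np.sin(a),np.cos(a),0],[0,0,1]];T[:3,3]=o;return T
SY=np.radians(-56.0);EX=np.array([np.cos(SY),np.sin(SY),0]);K=np.array([0,0,1.]);O=np.array([.555,-.0003,0])
N=-EX*np.cos(np.radians(20))+K*np.sin(np.radians(20));U=EX*np.sin(np.radians(20))+K*np.cos(np.radians(20))
def home(dn=0,du=0,dy=0,dw=(0,0,0)):
    T=np.eye(4); z=N; x=-U; T[:3,:3]=np.c_[x,np.cross(z,x),z]
    T[:3,3]=O+.009*EX+.065*K+dn/1000*N+du/1000*U+dy/1000*np.cross(K,EX)+np.array(dw)/1000; return T
def tool(s=None):
    s=s or bot.read_state(); T=np.eye(4);T[:3,:3]=s['tcp_rot'];T[:3,3]=s['position'];return T
def T_tc(): z=np.load('pics/tc.npy'); return z
def target(C): return C@np.linalg.inv(T_tc())
E
python3 - <<'E'
from plan import *
T0=tool(); C0=Cmat([.5246,.2664,.025],196.13); tc=np.linalg.inv(T0)@C0; np.save('pics/tc.npy',tc); print(tc.round(4))
H=target(home(60,40)); print(H.round(3)); print(target(home()).round(3))
q=[16,57,66,0,97,-90]; L=T0.copy();L[2,3]+=.12
from scipy.spatial.transform import Slerp
A,Bm=L,H
sl=Slerp([0,1],Ro.from_matrix([A[:3,:3],Bm[:3,:3]]))
for s4 in(1,-1):
    q=[16,45,66,0,97,-90]
    for t in np.linspace(0,1,8):
        q,e=ik.ik(A[:3,3]*(1-t)+Bm[:3,3]*t,sl(t).as_matrix(),s4,q); print(s4,t.round(2),q.round(0),e.round(3))
    for C in (home(10,14),home()):
        X=target(C);q,e=ik.ik(X[:3,3],X[:3,:3],s4,q);print('   ',q.round(0),e.round(3))
print(sl(1).magnitude() if 0 else np.degrees((Ro.from_matrix(A[:3,:3]).inv()*Ro.from_matrix(Bm[:3,:3])).magnitude()))
E
```

```text
[[ 7.696e-01 -0.000e+00  6.385e-01 -2.490e-02]
 [-3.000e-04 -1.000e+00  2.000e-04  1.000e-04]
 [ 6.385e-01 -4.000e-04 -7.696e-01 -8.700e-03]
 [ 0.000e+00  0.000e+00  0.000e+00  1.000e+00]]
[[-0.483  0.829  0.283  0.526]
 [ 0.716  0.559 -0.418  0.042]
 [-0.505  0.    -0.863  0.103]
 [ 0.     0.     0.     1.   ]]
[[-0.483  0.829  0.283  0.55 ]
 [ 0.716  0.559 -0.418  0.006]
 [-0.505  0.    -0.863  0.045]
 [ 0.     0.     0.     1.   ]]
1 0.0 [ 16.  49.  64.  -0. 107. -90.] 0.0
1 0.14 [ 14.  44.  72.  -1.  96. -81.] 0.0
1 0.29 [ 11.  39.  79.  -3.  84. -72.] 0.0
1 0.43 [ 10.  36.  87.  -6.  72. -62.] 0.0
1 0.57 [  9.  33.  94. -11.  60. -50.] 0.0
1 0.71 [  8.  31. 101. -20.  48. -33.] 0.0
1 0.86 [  8.  31. 106. -33.  39. -11.] 0.0
1 1.0 [  9.  33. 111. -54.  34.  20.] 0.0
    [  4.  38. 111. -62.  30.  26.] 0.0
    [  4.  40. 111. -66.  29.  29.] 0.0
-1 0.0 [ 16.  49.  64.   0. 107. -90.] 0.0
-1 0.14 [ 14.  44.  72.   1.  96. -81.] 0.0
-1 0.29 [ 11.  39.  79.   3.  84. -72.] 0.0
-1 0.43 [ 10.  36.  87.   6.  72. -62.] 0.0
-1 0.57 [  9.  33.  94.  11.  60. -50.] 0.0
-1 0.71 [  8.  31. 101.  20.  48. -33.] 0.0
-1 0.86 [  8.  31. 106.  33.  39. -11.] 0.0
-1 1.0 [  9.  33. 111.  54.  34.  20.] 0.0
    [  4.  38. 111.  62.  30.  26.] 0.0
    [  4.  40. 111.  66.  29.  29.] 0.0
97.07017480072668
```

>>> {"name": "jog_arm", "arguments": {"rows": [{"dp": [3,0,-4],"turn": [0,0,0],"grip": 0},{"dp": [13,0,-15],"turn": [0,0,0],"grip": 0},{"dp": [26,0,-31],"turn": [0,0,0],"grip": 0},{"dp": [45,0,-54],"turn": [0,0,0],"grip": 0},{"dp": [64,0,-77],"turn": [0,0,0],"grip": 0},{"dp": [77,0,-92],"turn": [0,0,0],"grip": 0},{"dp": [77,0,-92],"turn": [0,0,0],"grip": 0}]}}

```text
time_s: 18.2
position: [0.5025, 0.2597, 0.1589]
tcp_rot: [[-0.744, -0.278, -0.607], [-0.215, 0.961, -0.176], [0.632, -0.0, -0.775]]
force: [-0.2, 0.5, -3.3]
opening: 0.112
```

```bash
python3 st.py
python3 - <<'E'
from plan import *
from tips import tips
C=tool()@T_tc(); print('cover',C[:3,3],C[:3,2]); H=target(home(60,40)); rel(H[:3,3],H[:3,:3]); tips('11')
E
```

```text
18.2 F [-0.17  0.47 -3.26] M [ 0.225 -0.609 -0.071] yaw -163.88 [0.5025 0.2597 0.1589] [ 1.600e+01  4.850e+01  6.350e+01 -1.000e-01  1.072e+02 -9.010e+01] 0.112 tau6 0.025
cover [0.52628294 0.26674838 0.14991247] [-0.00822299 -0.00200894  0.99996417]
dp [  -6.2 -216.    67.1] turn [ -5.92 -59.66  75.96]
[0.50251039 0.25972341 0.15893701] 0.11198152221150341
[[11.0, -21.0, 8.0], [10.0, -19.0, 8.0], [6.0, -20.0, 6.0], [6.0, -26.0, 6.0], [8.0, -22.0, 5.0], [-7.0, -39.0, 5.0], [4.0, -28.0, 5.0], [6.0, -32.0, 4.0], [5.0, -25.0, 4.0], [9.0, -25.0, 4.0], [4.0, -34.0, 4.0], [5.0, -31.0, 4.0]]
[[-63.0, 6.0, -18.0], [-63.0, 2.0, -19.0], [-64.0, 3.0, -20.0], [-61.0, 2.0, -21.0], [-59.0, 6.0, -38.0], [-55.0, 17.0, -38.0], [-45.0, 5.0, -38.0], [-48.0, 22.0, -39.0], [-49.0, 25.0, -39.0], [-54.0, 19.0, -39.0], [-46.0, 5.0, -40.0], [-48.0, 10.0, -40.0]]
```

View pics/tips11.png

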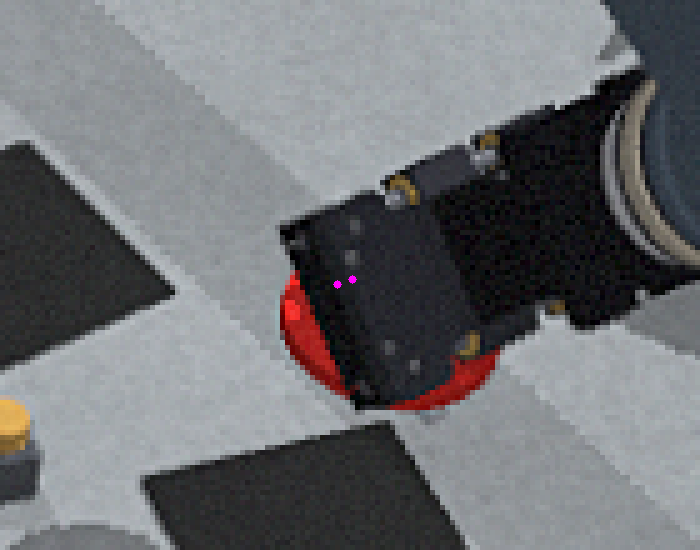

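>>> {"name": "jog_arm", "arguments": {"rows": [{"dp": [0,-6,2],"turn": [-0.2,-1.8,2.3],"grip": 0},{"dp": [-1,-22,7],"turn": [-0.6,-6,7.6],"grip": 0},{"dp": [-1,-37,11],"turn": [-1,-10.1,12.9],"grip": 0},{"dp": [-2,-54,17],"turn": [-1.5,-14.9,19],"grip": 0},{"dp": [-2,-71,22],"turn": [-2,-19.7,25.1],"grip": 0},{"dp": [-3,-89,28],"turn": [-2.4,-24.5,31.2],"grip": 0},{"dp": [-3,-106,33],"turn": [-2.9,-29.3,37.2],"grip": 0},{"dp": [-4,-123,38],"turn": [-3.4,-34,43.3],"grip": 0},{"dp": [-4,-140,44],"turn": [-3.8,-38.8,49.4],"grip": 0},{"dp": [-4,-151,47],"turn": [-4.1,-41.8,53.2],"grip": 0}]}}

```text
time_s: 19.25
position: [0.5131, 0.1053, 0.1144]
tcp_rot: [[-0.82, 0.571, 0.041], [0.546, 0.802, -0.244], [-0.172, -0.178, -0.969]]
force: [0.0, -0.2, -3.9]
opening: 0.11
```

```bash
python3 st.py
python3 - <<'E'
from plan import *
C=tool()@T_tc(); print('cover',C[:3,3],C[:3,2]); H=target(home(60,40)); rel(H[:3,3],H[:3,:3])
E
```

```text
19.25 F [ 0.01 -0.19 -3.85] M [0.249 0.139 0.012] yaw 146.35 [0.5131 0.1053 0.1144] [  8.3  31.3 100.6 -19.   49.4 -34.6] 0.11 tau6 -0.573
cover [0.53322916 0.09396225 0.12709437] [-0.55496472  0.53639414  0.63584234]
dp [-43.7 -41.3  27.1] turn [ -2.46 -18.15  22.82]
```

>>> {"name": "jog_arm", "arguments": {"rows": [{"dp": [-7,-7,4],"turn": [-0.4,-3,3.8],"grip": 0},{"dp": [-16,-15,9],"turn": [-0.9,-6.5,8.2],"grip": 0},{"dp": [-24,-23,14],"turn": [-1.4,-10.2,12.8],"grip": 0},{"dp": [-33,-31,20],"turn": [-1.9,-13.8,17.3],"grip": 0},{"dp": [-40,-38,25],"turn": [-2.3,-16.7,21],"grip": 0},{"dp": [-43.5,-41,27],"turn": [-2.5,-18.2,22.8],"grip": 0},{"dp": [-43.5,-41,27],"turn": [-2.5,-18.2,22.8],"grip": 0}]}}

```text
time_s: 19.95
position: [0.5276, 0.043, 0.1024]
tcp_rot: [[-0.486, 0.827, 0.283], [0.714, 0.562, -0.417], [-0.504, -0.0, -0.864]]
force: [0.1, 0.4, -3.0]
opening: 0.11
```

```bash
python3 st.py
python3 - <<'E'
from plan import *
C=tool()@T_tc(); print('cover',C[:3,3],C[:3,2],N); H=target(home(60,40)); rel(H[:3,3],H[:3,:3])
for n in('scene','top'):
    p,d=vision.capture(n); np.savez(f'pics/{n}12.npz',p=p,d=d)
    c=proj(n,[O+[0,0,.08]])[0].astype(int); x,y=c[0]-70,c[1]-60
    cv2.imwrite(f'pics/{n}12c.png',cv2.resize(p[y:y+110,x:x+140,::-1],None,fx=5,fy=5,interpolation=cv2.INTER_NEAREST))
E
```

```text
19.95 F [ 0.11  0.39 -3.02] M [ 0.555  0.441 -0.002] yaw 124.24 [0.5276 0.043  0.1024] [  8.7  32.9 111.1 -53.8  34.3  19.5] 0.11 tau6 0.352
cover [0.53741518 0.02886994 0.12248172] [-0.5279537   0.77686866  0.34313259] [-0.52546944  0.77904049  0.34202014]
dp [-0.6 -1.7 -0.4] turn [ 0.07 -0.07  0.21]
```

View pics/scene12c.png

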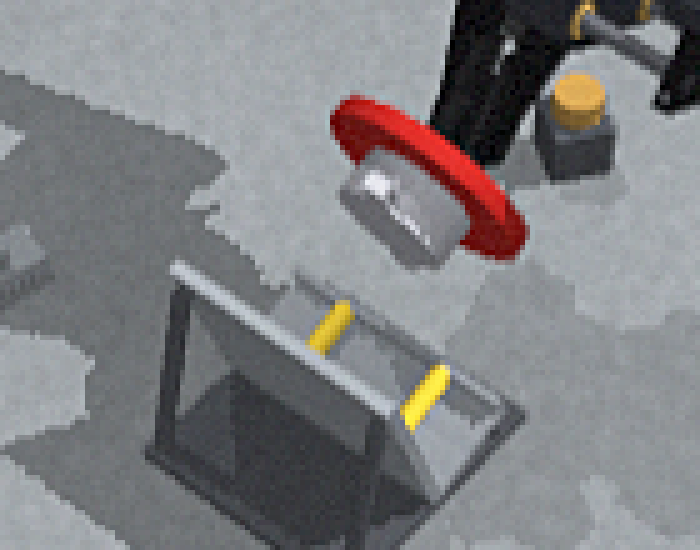

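View pics/top12c.png

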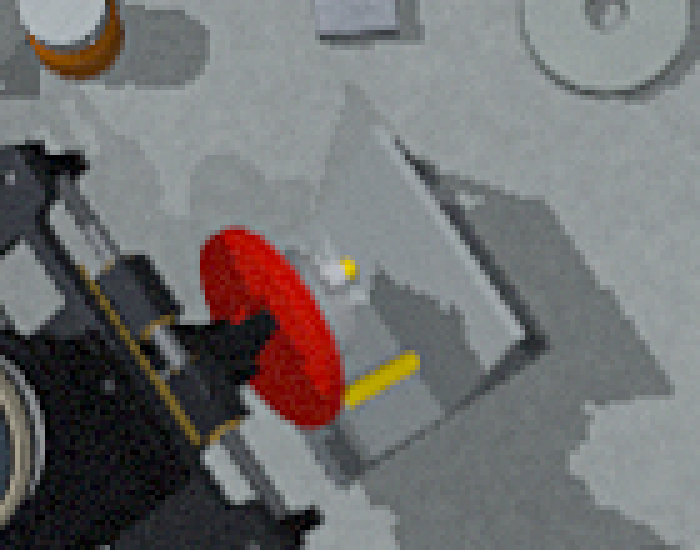

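```bash
cat > vc.py <<'E'
from plan import *
def vc(tag):
    p,d=load('top',tag);H=hsv(p)
    red=((H[...,0]<8)|(H[...,0]>172))&(H[...,1]>150)&(H[...,2]>50)
    m=max(blobs(red,100),key=lambda b:b[1][4])[0]; X,uv=pts('top',m,d)
    c=np.median(X,0);X=X[np.linalg.norm(X-c,axis=1)<.06]
    for _ in range(4):
        c=X.mean(0);n=np.linalg.svd(X-c)[2][2];n*=np.sign(n[2]);r=(X-c)@n;X=X[abs(r)<max(2*r.std(),.001)]
    # fit circle in plane from hull
    e1=np.cross(n,K);e1/=np.linalg.norm(e1);e2=np.cross(n,e1);q=np.c_[(X-c)@e1,(X-c)@e2]
    (a,b),rad=cv2.minEnclosingCircle(q.astype(np.float32)); ctr=c+a*e1+b*e2; org=ctr-.010*n
    ey=np.cross(K,EX); 
    print('visual n',n.round(3),'elev',np.degrees(np.arcsin(n[2])).round(1),'yaw',np.degrees(np.arctan2(-n[1],-n[0])).round(1),'rad',rad,'origin',org.round(4))
    D=org-(O+.009*EX+.065*K); print('  from home: n',(D@N*1000).round(1),'u',(D@U*1000).round(1),'y',(D@ey*1000).round(1))
if __name__=='__main__':
    vc(sys.argv[1]); C=tool()@T_tc(); D=C[:3,3]-home()[:3,3]; print('model n',D@N*1e3,'u',D@U*1e3,'y',D@np.cross(K,EX)*1e3)
E
python3 vc.py 12
```

```text
visual n [-0.532  0.77   0.352] elev 20.6 yaw -55.4 rad 0.046366266906261444 origin [0.5392 0.0278 0.1248]
  from home: n 59.1 u 42.1 y 2.6
model n 59.91815976056351 u 40.416927158177394 y 3.369020054795807
```

```bash
python3 st.py
python3 - <<'E'
from plan import *
for a in((12,12),(2,10),(2,3),(0,0)):
    H=target(home(*a)); rel(H[:3,3],H[:3,:3])
E
```

```text
20.05 F [-1.19  0.62 -2.51] M [0.509 0.33  0.011] yaw 124.18 [0.5293 0.0434 0.1034] [  8.7  32.8 110.9 -53.8  34.3  19.4] 0.11 tau6 0.001
dp [-8.7 -3.6 55. ] turn [ 0.24 -0.03  0.16]
dp [-13.6  -3.7  64. ] turn [ 0.24 -0.03  0.16]
dp [-8.2 -3.7 68.5] turn [ 0.24 -0.03  0.16]
dp [-7.2 -3.7 71.9] turn [ 0.24 -0.03  0.16]
```

>>> {"name": "jog_arm", "arguments": {"rows": [{"dp": [-1,-1,6],"turn": [0.2,0,0.2],"grip": 0},{"dp": [-3,-1.5,16],"turn": [0.2,0,0.2],"grip": 0},{"dp": [-4.5,-2,28],"turn": [0.2,0,0.2],"grip": 0},{"dp": [-6,-3,40],"turn": [0.2,0,0.2],"grip": 0},{"dp": [-7.5,-3.5,49],"turn": [0.2,0,0.2],"grip": 0},{"dp": [-8.5,-3.5,55],"turn": [0.2,0,0.2],"grip": 0},{"dp": [-8.5,-3.5,55],"turn": [0.2,0,0.2],"grip": 0}]}}

```text
time_s: 20.75
position: [0.5472, 0.0118, 0.0601]
tcp_rot: [[-0.481, 0.83, 0.284], [0.717, 0.558, -0.418], [-0.505, 0.002, -0.863]]
force: [0.8, -0.2, -2.3]
opening: 0.111
```

```bash
python3 st.py
cat > look.py <<'E'
from plan import *
from vc import vc
tag=sys.argv[1]
for n in('scene','top'):
    p,d=vision.capture(n); np.savez(f'pics/{n}{tag}.npz',p=p,d=d)
    c=proj(n,[O+[0,0,.08]])[0].astype(int); x,y=c[0]-70,c[1]-60
    cv2.imwrite(f'pics/{n}{tag}c.png',cv2.resize(p[y:y+110,x:x+140,::-1],None,fx=5,fy=5,interpolation=cv2.INTER_NEAREST))
vc(tag); C=tool()@T_tc(); D=C[:3,3]-home()[:3,3]; print('model n',D@N*1e3,'u',D@U*1e3,'y',D@np.cross(K,EX)*1e3)
for a in((3,8),(1,3),(0,0)):
    H=target(home(*a)); rel(H[:3,3],H[:3,:3])
E
python3 look.py 13
```

```text
20.75 F [ 0.75 -0.24 -2.31] M [ 0.487  0.377 -0.006] yaw 123.86 [0.5472 0.0118 0.0601] [  4.6  38.2 111.1 -62.8  29.6  26.3] 0.111 tau6 0.029
visual n [-0.524  0.776  0.351] elev 20.6 yaw -55.9 rad 0.04634596407413483 origin [ 0.5584 -0.0034  0.0838]
  from home: n 10.7 u 16.1 y 1.1
model n 11.856858637733959 u 12.622997587012911 y 0.6595429787454804
dp [-2.1 -0.7  9.7] turn [ 0.12  0.05 -0.1 ]
dp [ 0.5 -0.8 14.5] turn [ 0.12  0.05 -0.1 ]
dp [ 2.2 -0.8 17.2] turn [ 0.12  0.05 -0.1 ]
```

View pics/top13c.png

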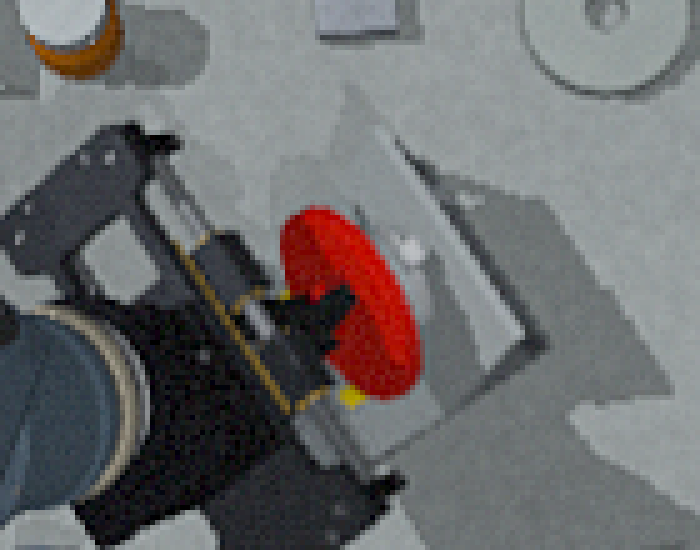

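>>> {"name": "jog_arm", "arguments": {"rows": [{"dp": [-0.7,-0.5,3],"turn": [0,0,0],"grip": 0},{"dp": [-1.4,-0.8,6],"turn": [0,0,0],"grip": 0},{"dp": [-2,-0.8,9.5],"turn": [0,0,0],"grip": 0},{"dp": [-2,-0.8,9.5],"turn": [0,0,0],"grip": 0}]}}

```text
time_s: 21.25
position: [0.5502, 0.0065, 0.0535]
tcp_rot: [[-0.481, 0.829, 0.285], [0.716, 0.559, -0.418], [-0.506, 0.003, -0.863]]
force: [0.5, 0.2, -1.9]
opening: 0.116
```

```bash
python3 st.py; python3 look.py 14
```

```text
21.25 F [ 0.5   0.22 -1.95] M [ 0.514  0.369 -0.031] yaw 123.88 [0.5502 0.0065 0.0535] [  3.9  39.  111.1 -64.5  28.9  27.6] 0.116 tau6 0.009
visual n [-0.526  0.774  0.352] elev 20.6 yaw -55.8 rad 0.04628392681479454 origin [ 0.56   -0.0097  0.076 ]
  from home: n 2.2 u 10.9 y -1.1
model n 3.325403619670134 u 8.046724757378588 y -0.12438968743373698
dp [-0.2  0.1  0.3] turn [ 0.12  0.05 -0.1 ]
dp [2.4 0.  5. ] turn [ 0.12  0.05 -0.1 ]
dp [4.1 0.  7.7] turn [ 0.12  0.05 -0.1 ]
```

>>> {"name": "jog_arm", "arguments": {"rows": [{"dp": [1,0,1.5],"turn": [0,0,0],"grip": 0},{"dp": [2,0,3],"turn": [0,0,0],"grip": 0},{"dp": [2.9,0,4.4],"turn": [0,0,0],"grip": 0},{"dp": [2.9,0,4.4],"turn": [0,0,0],"grip": 0}]}}

```text
time_s: 21.75
position: [0.5498, 0.0069, 0.0481]
tcp_rot: [[-0.481, 0.829, 0.284], [0.716, 0.559, -0.418], [-0.505, 0.003, -0.863]]
force: [0.2, 0.3, -3.6]
opening: 0.111
```

```bash
python3 st.py; python3 look.py 15; python3 -c "
from plan import *
f=bot.read_state()['force'];print('FN',f@N,'FU',f@U)"
```

```text
21.75 F [ 0.25  0.32 -3.57] M [ 0.561  0.376 -0.052] yaw 123.91 [0.5498 0.0069 0.0481] [  4.   39.6 111.3 -65.7  28.6  29. ] 0.111 tau6 0.01
visual n [-0.528  0.772  0.354] elev 20.7 yaw -55.7 rad 0.046279482543468475 origin [ 0.5603 -0.0089  0.0705]
  from home: n 0.8 u 5.5 y -0.4
model n 1.8335960110318748 u 3.0121304606712567 y -0.06647653866733833
dp [-3.1  0.  -4.1] turn [ 0.12  0.05 -0.09]
dp [-0.5  0.   0.6] turn [ 0.12  0.05 -0.09]
dp [ 1.2 -0.   3.3] turn [ 0.12  0.05 -0.09]
FN -1.0342865452870191 FU -2.929565866159551
```

>>> {"name": "jog_arm", "arguments": {"rows": [{"dp": [0.8,0,0.7],"turn": [0,0,0],"grip": 0},{"dp": [1.6,0,1.3],"turn": [0,0,0],"grip": 0},{"dp": [2.3,0,1.9],"turn": [0,0,0],"grip": 0},{"dp": [2.3,0,1.9],"turn": [0,0,0],"grip": 0}]}}

```text
time_s: 22.25
position: [0.5497, 0.0072, 0.0466]
tcp_rot: [[-0.48, 0.829, 0.286], [0.716, 0.559, -0.419], [-0.507, 0.003, -0.862]]
force: [-1.1, -1.8, 3.4]
opening: 0.118
```

```bash
cat > fn.py <<'E'
from plan import *
s=bot.read_state();f=s['force'];print('FN',f@N,'FU',f@U,s['position'])
C=tool()@T_tc(); D=C[:3,3]-home()[:3,3]; print('model n',D@N*1e3,'u',D@U*1e3,'y',D@np.cross(K,EX)*1e3)
E
python3 fn.py
```

```text
FN 0.3355409048205925 FU 3.455535687831064 [0.5497184  0.00720257 0.04655198]
model n 1.6090326440255713 u 1.1882984285089722 y -0.10778786012840456
```

>>> {"name": "jog_arm", "arguments": {"rows": [{"dp": [-0.6,0,0.8],"turn": [0,0,0],"grip": 0},{"dp": [-1.0,0,1.2],"turn": [0,0,0],"grip": 0},{"dp": [-1.3,0,1.6],"turn": [0,0,0],"grip": 0},{"dp": [-1.3,0,1.6],"turn": [0,0,0],"grip": 0}]}}

```text
time_s: 22.65
position: [0.5498, 0.007, 0.0464]
tcp_rot: [[-0.481, 0.829, 0.286], [0.716, 0.56, -0.417], [-0.506, 0.004, -0.862]]
force: [-6.5, 5.2, 12.7]
opening: 0.111
```

```bash
python3 fn.py
```

```text
FN 11.829518037357182 FU 9.234591606567275 [0.54984114 0.00696837 0.04635496]
model n 1.2611130926043206 u 1.0805870842980319 y -0.13833804749126027
```

>>> {"name": "jog_arm", "arguments": {"rows": [{"dp": [0.3,0,-0.8],"turn": [0,0,0],"grip": 0},{"dp": [0.3,0,-0.8],"turn": [0,0,0],"grip": 0}]}}

```text
time_s: 22.85
position: [0.5498, 0.0069, 0.0464]
tcp_rot: [[-0.481, 0.829, 0.286], [0.716, 0.559, -0.418], [-0.506, 0.004, -0.862]]
force: [-4.7, 3.4, 9.8]
opening: 0.114
```

```bash
python3 fn.py; python3 look.py 16
```

```text
FN 8.434783410466206 FU 7.317167947203352 [0.54982138 0.00691287 0.04639345]
model n 1.2445579199481198 u 1.1298710202823572 y -0.18507726829123555
visual n [-0.526  0.776  0.348] elev 20.3 yaw -55.9 rad 0.046133529394865036 origin [ 0.5602 -0.0086  0.0682]
  from home: n 0.3 u 3.3 y -0.3
model n 1.2772809668835405 u 1.0900923781304581 y -0.17398386475147123
dp [-4.2  0.1 -5.8] turn [ 0.15  0.1  -0.1 ]
dp [-1.6  0.1 -1. ] turn [ 0.15  0.1  -0.1 ]
dp [0.  0.1 1.6] turn [ 0.15  0.1  -0.1 ]
```

View pics/scene16c.png

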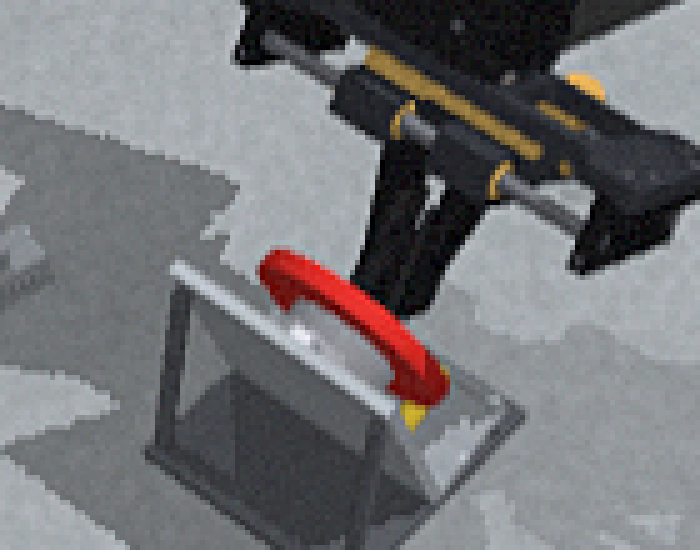

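View pics/top16c.png

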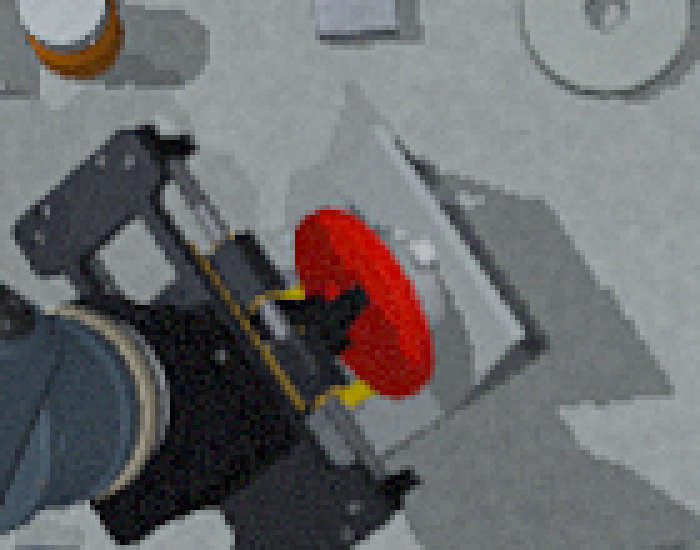

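The cover is seated. The rim sits over both bars, the axis is raised 20.3°, and there is contact on both the plate and the bars. I'll release it.

>>> {"name": "jog_arm", "arguments": {"rows": [{"dp": [0,0,0],"turn": [0,0,0],"grip": 0.2},{"dp": [0,0,0],"turn": [0,0,0],"grip": 0.3},{"dp": [0,0,0],"turn": [0,0,0],"grip": 0.45},{"dp": [0,0,0],"turn": [0,0,0],"grip": 0.45},{"dp": [0,0,0],"turn": [0,0,0],"grip": 0.45}]}}

```text
time_s: 23.45
position: [0.5502, 0.0066, 0.0453]
tcp_rot: [[-0.481, 0.829, 0.285], [0.716, 0.559, -0.418], [-0.505, 0.003, -0.863]]
force: [0.1, -0.2, 0.3]
opening: 0.423
```

```bash
python3 fn.py; python3 look.py 17
```

```text
FN -0.12107659372176588 FU 0.3158145174681367 [0.55018973 0.00661392 0.04525252]
model n 0.4035633262064082 u 0.20389139782166094 y -0.04190371293180195
visual n [-0.525  0.774  0.354] elev 20.8 yaw -55.9 rad 0.045739635825157166 origin [ 0.5606 -0.0087  0.0689]
  from home: n 0.3 u 4.1 y -0.1
model n 0.46651558685931566 u 0.22139406682909646 y -0.06870647040172281
dp [-4.4  0.  -6.9] turn [ 0.12  0.05 -0.1 ]
dp [-1.8  0.  -2.2] turn [ 0.12  0.05 -0.1 ]
dp [-0.1  0.   0.5] turn [ 0.12  0.05 -0.1 ]
```

View pics/top17c.png

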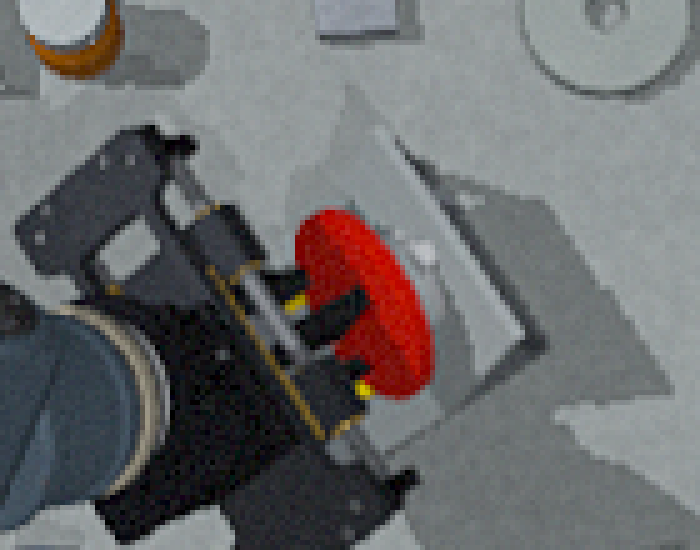

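>>> {"name": "jog_arm", "arguments": {"rows": [{"dp": [0,0,-4],"turn": [0,0,0],"grip": 0.45},{"dp": [0,0,-12],"turn": [0,0,0],"grip": 0.45},{"dp": [0,0,-25],"turn": [0,0,0],"grip": 0.45},{"dp": [0,0,-45],"turn": [0,0,0],"grip": 0.45},{"dp": [0,0,-70],"turn": [0,0,0],"grip": 0.45},{"dp": [0,0,-100],"turn": [0,0,0],"grip": 0.45},{"dp": [0,0,-130],"turn": [0,0,0],"grip": 0.45},{"dp": [0,0,-140],"turn": [0,0,0],"grip": 0.45},{"dp": [0,0,-140],"turn": [0,0,0],"grip": 0.45},{"dp": [0,0,-140],"turn": [0,0,0],"grip": 0.45}]}}

```text
time_s: 24.55
position: [0.51, 0.065, 0.1658]
tcp_rot: [[-0.481, 0.829, 0.284], [0.716, 0.559, -0.418], [-0.505, 0.003, -0.863]]
force: [-0.1, 0.2, -0.1]
opening: 0.453
```

```bash
python3 st.py; python3 look.py 18
python3 - <<'E'
from h import *
a=load('top','0')[0].astype(int);b=load('top','18')[0].astype(int)
p=load('scene','18')[0]; cv2.imwrite('pics/scene18.png',cv2.resize(p[:,:,::-1],None,fx=1.4,fy=1.4))
E
```

```text
24.55 F [-0.09  0.19 -0.06] M [0.201 0.219 0.008] yaw 123.9 [0.51   0.065  0.1658] [ 11.9  25.5 109.5 -44.6  41.7  11.2] 0.453 tau6 -0.021
visual n [-0.526  0.776  0.348] elev 20.4 yaw -55.9 rad 0.04636047035455704 origin [ 0.5599 -0.0085  0.0673]
  from home: n 0.3 u 2.4 y -0.5
model n 107.76935031116412 u 88.60669312804623 y -1.1264526588834478
dp [ -4.8   1.1 132.1] turn [ 0.    0.01 -0.07]
dp [ -2.3   1.  136.8] turn [ 0.    0.01 -0.07]
dp [ -0.6   1.  139.5] turn [ 0.    0.01 -0.07]
```

View pics/top18c.png

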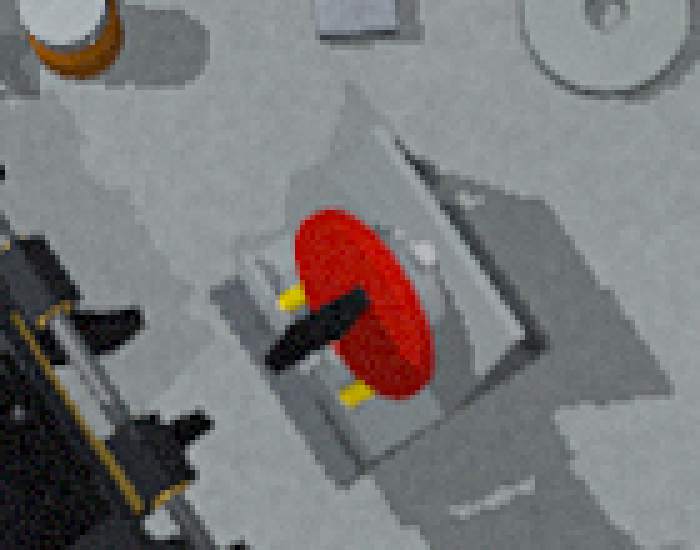

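View pics/scene18.png

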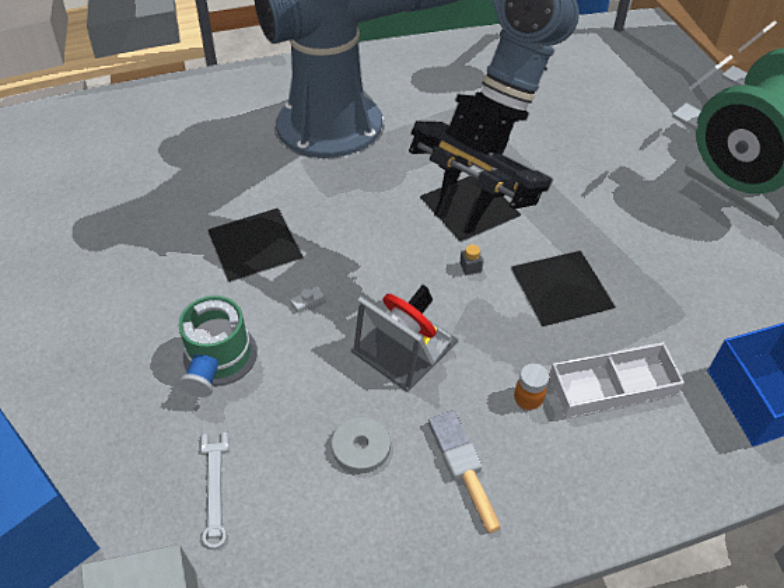

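The pictures show the cover in the stand at scene (410,313), fin out, on both bars, with the bystanders in place and the arm clear. Its measured origin is 2.5 mm from home and the axis is 69.6° from vertical. I'll hand in.

```bash
python3 -c "
from rig import bot
s=bot.read_state();print(s['time_s'],s['force']);print(bot.hand_in())"
```

```text
24.65 [ 0.35233113  0.08554572 -0.33480358]
the job is handed in; nothing more can be done
None
```

The job is done and handed in at 24.65 s of the 67 s allowed; the hand-in gives no verdict.

**What I did:** I turned the cover anticlockwise until it met firm resistance at about 89° (0.47 N m), eased back about 6° and lifted it out. I set it on the leftmost mat, fin up, let go and backed off. Then I took a fresh tilted hold and parked it in the stand until it touched the bars and the plate. The largest force I read was about 15 N.

**Last checks:** After release the cover's origin measured about 2.5 mm from the home point. Its axis was 69.6° from vertical, and the fin faced out with the rim on both bars. The wrist force was near zero with the arm clear, and no bystander looked moved in the last picture, though I did not measure them.

**What disagreed:**
- **Fingertips:** the cameras put them about 20 mm behind the reported TCP, where the text says 11 mm ahead. Contact-free descent and the mat touchdown agreed with the cameras, so I used that offset.
- **Cameras:** the two differ by 2 to 4 mm in x, so I averaged them.
- **Stand height:** the picture put the cover 2 to 4 mm higher up the plate than the arm's pose did, still within tolerance.

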